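# Pack a sterilising drum with matching tube inserts and fasten its lid

### The arm

A 6-joint arm with a two-finger parallel gripper is mounted at the origin on the work surface. World frame = base frame: x ahead of the robot, y to its left, z up, the work surface at z = 0. Lengths are in m, angles in rad, forces in N, time in s.
With the tool pointing down it reaches from about 0.4 to 0.825 m from the base axis. Payload 7 kg.
Tool frame: the origin (TCP) lies midway between the tips of the shut fingers; the grasp point (between the pads) lies 19 mm behind it; z points along the fingers, y is the line along which they close (so a half turn about z gives the same grasp; the last joint's range is limited). The gripper opens to 88 mm and grips with 3 to 60 N. Pads are 19 mm wide; open, the fingers measure 130 mm over their backs; the gripper's body (78 mm by 193 mm) begins 47 mm behind the grasp point.
Start: joints at [-0.924, 0.359, 0.012, 0, -1.224, -0.288], TCP at [0.237, -0.632, 0.196] pointing down, gripper open.
Joint ranges: [-3.07, 3.07], [-1.43, 2.12], [-1.02, 1.25], [-3.03, 1.67], [-3.05, -0], [-3.03, 3.03]. Speed limits (rad/s): [2.39, 2.39, 3.01, 3.14, 3.14, 3.14].

### API

Orientations are given as [roll, pitch, yaw] about the fixed x, y, z axes, in that order (R = Rz(yaw) Ry(pitch) Rx(roll)).
In Python, from station import arm, grab_frame, camera_params, spot_in gives the robot as it stands.
- The arm moves only by the shell command python3 -m jog 'ROWS' [FORCE]. ROWS is JSON, a list that holds one entry, the list of rows, each a list of 7 numbers: the shift along the tool's x, y, z in mm, then the turn, a rotation vector about the tool's x, y, z in rad, then the finger opening in mm, from 0 to 87.6. In form: [[[x, y, z, wx, wy, wz, fingers], ...]]. A call has 1 to 20 rows; each row is the pose to reach, as a shift and turn from the pose commanded when the call began, along the tool's axes at that moment; what a row does not reach only later rows make up. A row lasts 1/8 s, in which the tool goes at most 62.5 mm and 10.7 degrees, less where a joint would pass 70% of its speed; a pose out of reach is approached as far as the arm can. A call with a gripper value outside its range is refused whole. The fingers move at their own pace and stop on an object; FORCE is the grip in N (left out, the last holds). Time passes only in rows, so rows that repeat a pose let the fingers close. It gives the time, the measured TCP pose, the force, the opening and the grip force at its end, in the units of the state.
- arm.get_state(): the state, without advancing time (a new reading comes with each control period).
- grab_frame(name): name is "scene" or "top"; returns (picture, depth): 400x640x3 uint8, blue, green, red; 400x640 float32, m along the optical axis (not along the pixel's ray), 0 where there is no reading.
- camera_params(name): a dict with "mtx" (3x3 intrinsics, pixels), "k1" (the pictures are not rectified: a ray, as slopes to the right and down, at radius r is drawn at 1 + k1 r^2 times it, then the intrinsics apply), "R" (3x3) and "t" (3): a world point X has camera coordinates R X + t. Camera axes: x right, y down, z forward; pixel columns grow to the right and rows downward; lengths in m; the calibration is good to about 2 mm. A picture is of the moment at which its call begins. camera_params takes no time and is no camera call.
- arm.job_done(): hands the job in; it is judged then, once.
Trained networks look in the newest picture that a camera, given by its name, has taken for a name from the list of things; names that differ only in an ending like _2 or _b are one class to them, and where a whole thing is asked for, a point or a joint stands for the part that bears it (a point fixed in the world has none). Each returns a list of dicts, best first, with "confidence" (0 to 1); they miss things now and then, are a little off and sometimes report something else, mostly with a low value. They report only what shows in the picture. A call takes as long as a camera call.
- spot_in(query, camera): "uv" ([column, row] in pixels, amid what is visible of it).
The state is a dict: "t": time; "q": joint angles; "qd": joint speeds; "joint_efforts": joint torques, N m; "eef_pos": TCP position; "ee_rot": TCP orientation; "force": force on the tool from outside, world axes, zero at the start; "moment": the same for the moment, N m; "width": finger opening in m; "gripper_force": force on a finger pad.
Only numpy, scipy, OpenCV 4.12 (cv2) and the standard library are available. Lean on these libraries where they do the work, as an engineer would, in place of code of your own. Each camera call takes 0.05 s, during which the arm holds its last target. There are 200 camera calls.

### The job

Stand every tube insert in the grey tray that has the same shape as the sample on the blue mat upright on the floor of the steel drum, and leave the inserts of the other shape in the tray. Then put the lid on the drum, its slot passing over the red wing nut, so that it lies flat and fully home on the rim, and spin the wing nut clockwise until it is snug on the lid. Leave the sample and the other things on the bench where they are.

Things in the scene. Friction and masses are not known exactly. Their poses are not given: they have to be found in the camera images.
- drum_rim (a point): centre of the open top, level with the rim, of the round steel drum fixed on the bench: 200 mm outer diameter, 68 mm tall, walls and floor 4 mm; this point is 68 mm above its underside. Three dividers (tops 30 mm above the underside, 3 mm thick) run from the centre to the wall at +60, 180 and -60 degrees from its x axis. A centre stud (12 mm thick) carries the wing nut. z is up.
- bay0 (a point): good spot for one insert in the drum: on the floor of compartment 0 (4 mm above the drum's underside), 55 mm from the drum's axis at 0 degrees from the drum's x axis. Long ovals fit best with their long side pointing at the stud.
- bay1 (a point): good spot for one insert in the drum: on the floor of compartment 1 (4 mm above the drum's underside), 55 mm from the drum's axis at 120 degrees from the drum's x axis. Long ovals fit best with their long side pointing at the stud.
- bay2 (a point): good spot for one insert in the drum: on the floor of compartment 2 (4 mm above the drum's underside), 55 mm from the drum's axis at 240 degrees from the drum's x axis. Long ovals fit best with their long side pointing at the stud.
- nut (a joint): turn of the wing nut in rad, growing clockwise seen from above; starts at 0 to 0.4. It stays on the stud and screws down 0.64 mm per rad. With the lid seated it meets the lid at about 7.85 rad, from there presses on it ever harder (about 0.6 rad more is snug) and stops dead at 9.3. Light friction (0.08 N m) holds it where it is left.
- nut_grip (a point): point on the stud's axis at a good height to grip the wing nut, 22 mm above the nut's underside and 10 mm below its top. The nut is a red upright bar with two round wings, 46 mm long (along this point's x), 10 mm thick (along y) and 32 mm tall on a brass hub of 16 mm diameter; at joint 0 its underside is 79 mm above the drum's underside.
- lid_centre (a point): centre of the upper face of the loose steel lid (218 mm diameter, 0.22-0.34 kg): 5 mm disc with a 5 mm lip below its edge (210 mm inside) that goes around the drum's rim. This point is 10 mm above the lip's lower edge; lid home: 5 mm above drum_rim. A slot 56 mm long (x) by 24 mm wide (y) lets the nut pass when its bar lies along the slot; the dark plates beside it, 1 mm proud, take the nut. z up.
- fin_a (a point): grip point of one of the lid's two blue lifting fins, 72 mm from the lid's centre towards its +x and 24 mm above the disc's upper face, 8 mm below the fin's top. Each fin is 12 mm thick (along the lid's x), 50 mm long (along y) and 32 mm tall.
- fin_b (a point): the same on the other fin, 72 mm from the lid's centre towards its -x
- tray: shallow grey tray with the mixed inserts, 220 (x) by 335 (y) by 18 mm, walls and floor 4 mm, fixed; origin at the centre of its underside
- mat: blue mat, 90 mm square, 2 mm thick, fixed; the sample stands on it. Origin at the centre of its underside
- sample_square_c (a point): centre of the spare square insert (44 by 44 by 60 mm): it is the sample if it stands on the blue mat; otherwise it stands on a green pad behind the tray and means nothing
- sample_oval_c (a point): centre of the spare oval insert (62 by 40 by 60 mm): it is the sample if it stands on the blue mat; otherwise it stands on a green pad behind the tray and means nothing
- square0_c (a point): a white plastic tube insert, upright block 60 mm tall, 44 by 44 mm, square, with four dark bores on top; this point is its centre, 30 mm above its underside; z is up, x and y are square to its sides. 0.08 to 0.17 kg. May be absent. Starts in the grey tray.
- square1_c (a point): a white plastic tube insert, upright block 60 mm tall, 44 by 44 mm, square, with four dark bores on top; this point is its centre, 30 mm above its underside; z is up, x and y are square to its sides. 0.08 to 0.17 kg. May be absent. Starts in the grey tray.
- square2_c (a point): a white plastic tube insert, upright block 60 mm tall, 44 by 44 mm, square, with four dark bores on top; this point is its centre, 30 mm above its underside; z is up, x and y are square to its sides. 0.08 to 0.17 kg. May be absent. Starts in the grey tray.
- oval0_c (a point): a white plastic tube insert, upright block 60 mm tall, 62 mm long by 40 mm wide, oval (straight sides, round ends), with two dark bores on top; this point is its centre, 30 mm above its underside; z is up, x runs along its length. 0.08 to 0.17 kg. May be absent. Starts in the grey tray.
- oval1_c (a point): a white plastic tube insert, upright block 60 mm tall, 62 mm long by 40 mm wide, oval (straight sides, round ends), with two dark bores on top; this point is its centre, 30 mm above its underside; z is up, x runs along its length. 0.08 to 0.17 kg. May be absent. Starts in the grey tray.
- oval2_c (a point): a white plastic tube insert, upright block 60 mm tall, 62 mm long by 40 mm wide, oval (straight sides, round ends), with two dark bores on top; this point is its centre, 30 mm above its underside; z is up, x runs along its length. 0.08 to 0.17 kg. May be absent. Starts in the grey tray.
- beaker: glass beaker, 85 mm tall, origin under its centre; a bystander
- jar: amber jar, 100 mm tall, origin under its centre; a bystander
- wipes: cardboard box of wipes 80 by 160 by 70 mm, origin under its centre; a bystander
- wash: white bottle, 160 mm tall, origin under its centre; a bystander
- tipbox: clear box with yellow lid, 120 by 85 by 56 mm, origin under its centre; a bystander

How it is judged:
By the outcome, as a careful person would: the job done as asked, in the order asked, and still so for the second after the job is handed in, with the robot touching nothing.
Of square0, square1, square2 only 2 to 3 are there at a start; the rules pass over those that are not, and their reading is None.
Of oval0, oval1, oval2 only 2 to 3 are there at a start; the rules pass over those that are not, and their reading is None.
At some moment in a run one of lid, square0, oval0 may be knocked a few centimetres aside while the robot is not near it.
Once in a run the grip may slacken for a moment while it holds something.
It also fails if it takes over 210 s, if anything falls off the work surface, if the arm or the gripper's body presses on something with over 40 N, if the wrist force passes 120 N, or if a joint passes its speed limit or range.

## Working session

There is one attempt and no reset: what is moved stays moved. The work goes in short steps, Python scripts to look and compute and a shell command to move; the robot and the scene stay as the last step left them, time stands still between calls to the robot, and variables do not carry over. Pictures are saved under pics/ and viewed, at most 17 in all, crops included, and the job is handed in when it is done.

```bash
ls; mkdir -p pics; python3 - <<'E'
from station import arm, grab_frame, camera_params, spot_in
import cv2
for n in ("scene","top"):
    p,d=grab_frame(n); cv2.imwrite(f"pics/{n}0.png",p)
    c=camera_params(n); print(n,c)
s=arm.get_state(); print(s)
for n in ("scene","top"):
    for q in ["drum_rim","nut_grip","lid_centre","fin_a","tray","mat","sample_square_c","sample_oval_c","square0_c","oval0_c"]:
        print(n,q,[([round(x) for x in r["uv"]],round(r["confidence"],2)) for r in spot_in(q,n)])
E
```

```text
pics
scene {'mtx': array([[476.26159632,   0.        , 317.99043545],
       [  0.        , 476.26159632, 203.00503954],
       [  0.        ,   0.        ,   1.        ]]), 'k1': -0.11453783734252773, 'R': array([[ 0.15896796,  0.98713762,  0.01698524],
       [ 0.67908792, -0.09683965, -0.72764117],
       [-0.71663713,  0.1272061 , -0.68574764]]), 't': array([-0.08747171, -0.27485315,  1.74698251])}
top {'mtx': array([[439.38566151,   0.        , 320.21106039],
       [  0.        , 439.38566151, 202.34904174],
       [  0.        ,   0.        ,   1.        ]]), 'k1': -0.015732015667948476, 'R': array([[-2.74798681e-02, -9.99622013e-01, -8.29705898e-04],
       [-9.96950653e-01,  2.74670570e-02, -7.30407833e-02],
       [ 7.30359644e-02, -1.17997526e-03, -9.97328610e-01]]), 't': array([0.01605543, 0.55563548, 1.14976042])}
{'t': 0.1, 'q': array([-9.23907648e-01,  3.59340030e-01,  1.11526101e-02, -3.14166266e-04,
       -1.22413589e+00, -2.88124949e-01]), 'qd': array([-0.00063331, -0.00118018,  0.00054559,  0.00062977,  0.00027213,
        0.00087153]), 'joint_efforts': array([-3.
[... 629 characters left out ...]
, ([304, 231], 0.39)]
scene sample_square_c [([380, 168], 0.86)]
scene sample_oval_c []
scene square0_c [([436, 197], 0.61)]
scene oval0_c [([404, 199], 0.66), ([253, 299], 0.37), ([436, 197], 0.19)]
top drum_rim [([342, 187], 0.58), ([448, 232], 0.46), ([306, 122], 0.44)]
top nut_grip [([342, 186], 0.55)]
top lid_centre [([459, 228], 0.8)]
top fin_a [([449, 231], 0.76)]
top tray [([226, 222], 0.68), ([458, 226], 0.45)]
top mat [([245, 299], 0.86), ([256, 202], 0.66)]
top sample_square_c [([233, 296], 0.84), ([345, 186], 0.46)]
top sample_oval_c [([269, 151], 0.56)]
top square0_c [([179, 243], 0.77), ([340, 188], 0.74), ([457, 225], 0.67), ([257, 239], 0.22)]
top oval0_c [([216, 242], 0.68)]
```

```bash
python3 - <<'E'
import cv2
for n in ("scene","top"):
    p=cv2.imread(f"pics/{n}0.png"); cv2.imwrite(f"pics/{n}0b.png",cv2.resize(p[80:350,100:540] if n=="top" else p[110:340,120:540],None,fx=1.8,fy=1.8,interpolation=cv2.INTER_CUBIC))
E
```

```text
(no output)
```

View pics/top0b.png

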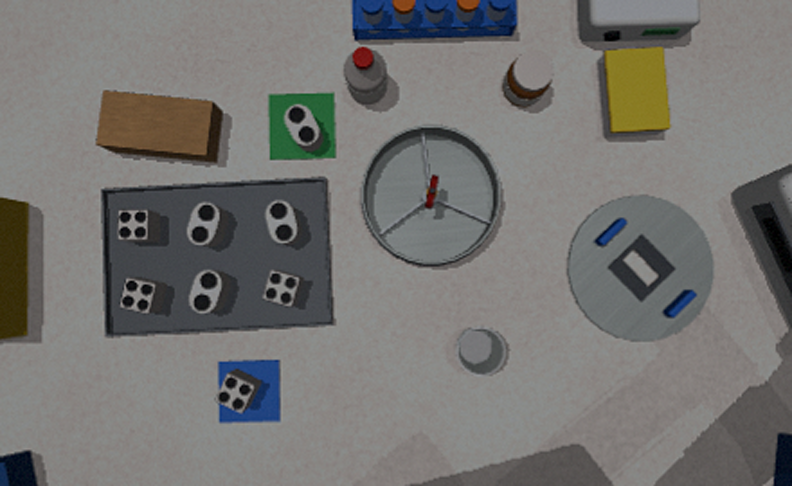

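View pics/scene0b.png

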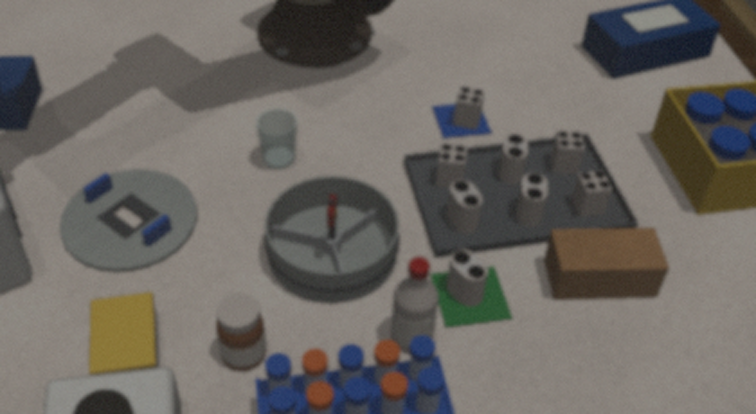

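The sample on the blue mat (top crop ≈(237,392)) is a square. The squares in the tray are at about (134,225), (139,294) and (281,288). The drum is at about (431,195) and the lid at about (640,267), both in crop pixels. Next I'll measure them with depth in both views.

```bash
cat > h.py <<'E'
import numpy as np, cv2
from station import arm, grab_frame, camera_params, spot_in
def cloud(n):
    p,d=grab_frame(n); c=camera_params(n)
    v,u=np.mgrid[0:400,0:640].astype(float)
    m=c["mtx"]; uv=np.stack([u.ravel(),v.ravel()],1)[:,None]
    xy=cv2.undistortPoints(uv,m,np.array([c["k1"],0,0,0,0]))[:,0]
    X=np.c_[xy,np.ones(len(xy))]*d.ravel()[:,None]
    W=((X-c["t"])@c["R"]).reshape(400,640,3); W[d==0]=np.nan
    return p,W
def near(W,xy,r): return np.hypot(W[...,0]-xy[0],W[...,1]-xy[1])<r
def blobs(W,zlo,zhi,ctr=None,r=None,minpix=40,extra=None):
    m=(W[...,2]>zlo)&(W[...,2]<zhi)
    if ctr is not None: m&=near(W,ctr,r)
    if extra is not None: m&=extra
    n,l,st,_=cv2.connectedComponentsWithStats(m.astype(np.uint8),connectivity=4)
    out=[]
    for i in range(1,n):
        if st[i,4]<minpix: continue
        P=W[l==i]; rc=cv2.minAreaRect((P[:,:2]*1000).astype(np.float32))
        out.append((np.round(rc[0],1),np.round(rc[1],1),round(rc[2],1),round(1000*np.median(P[:,2]),1),st[i,4]))
    return out
def circ(P):
    A=np.c_[2*P[:,:2],np.ones(len(P))]; s=np.linalg.lstsq(A,(P[:,:2]**2).sum(1),rcond=None)[0]
    return s[:2],np.sqrt(s[2]+s[:2]@s[:2])
def to(x,y,z,yaw):
    """print shift in tool axes (mm) and turn about tool z for a tool-down target (mm, deg)"""
    s=arm.get_state(); p=np.array(s["eef_pos"])*1000; r,pt,w=s["ee_rot"]
    R=cv2.Rodrigues(np.array([0,0,w]))[0]@np.diag([1,-1,-1.])
    d=R.T@(np.array([x,y,z])-p); t=-(np.radians(yaw)-w); t=(t+np.pi)%(2*np.pi)-np.pi
    print("shift",d.round(1),"turn",round(t,3),"(or",round((t+np.pi/2)%np.pi-np.pi/2,3),") q6",round(s["q"][5],2))
E
python3 - <<'E'
from h import *
for n in ("top","scene"):
    p,W=cloud(n); h,s,v=cv2.split(cv2.cvtColor(p,cv2.COLOR_BGR2HSV))
    uv={"drum":(339,188),"lid":(455,228),"sq1":(174,205),"sq2":(177,243),"sq3":(256,240)} if n=="top" else {}
    for k,(a,b) in uv.items(): print(k,(np.nanmedian(W[b-2:b+3,a-2:a+3].reshape(-1,3),0)*1000).round(1))
    if n=="top":
        D=np.nanmedian(W[180:196,331:347].reshape(-1,3),0)[:2]; L=W[228,455,:2]
    print(n,"--inserts z>52"); 
    for b in blobs(W,.05,.08,minpix=30): print(b)
    m=near(W,D,.13)&(W[...,2]>.058)&(W[...,2]<.075); print("rim",[np.round(1000*a,1) for a in circ(W[m])],np.nanmedian(W[m][:,2]))
    red=((h<8)|(h>172))&(s>110)
    print("nut",blobs(W,.075,.13,D,.06,8)); 
    blue=(h>100)&(h<128)&(s>110)
    print("fins",blobs(W,.02,.06,L,.11,8,blue))
    m=near(W,L,.12)&(W[...,2]>.003)&(W[...,2]<.02); print("lid z",np.nanmedian(W[m][:,2]),"table",np.nanmedian(W[near(W,D,.16)&~near(W,D,.13)][:,2]))
E
```

```text
drum [583.8 -46.3 110.4]
lid [ 477.8 -361.1    0.7]
sq1 [556.3 376.3  63.6]
sq2 [458.7 369.6  63.8]
sq3 [461.  166.8  64.5]
top --inserts z>52
(array([ 851.8, -327.7]), array([202.8,  97.8]), 49.7, np.float64(65.8), np.int32(387))
(array([880.3, -62.9]), array([241.7,  93.5]), 90.0, np.float64(54.7), np.int32(1728))
(array([ 735.3, -354. ]), array([123.2,  86.7]), 1.7, np.float64(57.1), np.int32(1507))
(array([ 745.3, -188.5]), array([63.2, 38.9]), 54.2, np.float64(70.9), np.int32(150))
(array([743. ,  38.7]), array([18.9, 55.7]), 2.0, np.float64(68.8), np.int32(64))
(array([702.8, 344.4]), array([162.4,  81.2]), 82.7, np.float64(69.8), np.int32(2004))
(array([694.5, 133.3]), array([61.2, 39.5]), 25.0, np.float64(62.7), np.int32(326))
(array([588.8, -49.8]), array([197.8, 196.4]), 88.6, np.float64(67.2), np.int32(518))
(array([ 470.5, -542.6]), array([255. ,  23.9]), 18.1, np.float64(62.4), np.int32(402))
(array([499.9, 556.7]), array([  5.2, 199.9]), 89.8, np.float64(65.3), np.int32(449))
(array([556.2, 164.7]), array([60.9, 40.1]), 11.3, np.float64(64.6), np.int32(336))
(array([595
[... 4081 characters left out ...]
ray([43.1, 64. ]), 1.6, np.float64(69.1), np.int32(278))
(array([851.9,  55.5]), array([14.4, 29.3]), 68.6, np.float64(54.9), np.int32(36))
(array([882.4, -58.6]), array([242. ,  95.5]), 89.6, np.float64(54.9), np.int32(2130))
(array([ 932.5, -325.2]), array([ 98.2, 201.2]), 39.5, np.float64(65.3), np.int32(604))
rim [array([591.6, -46.1]), np.float64(96.0)] 0.06632741952770252
nut [(array([592.4, -46.5]), array([12., 44.]), 74.0, np.float64(105.5), np.int32(84))]
fins [(array([ 426.4, -404.5]), array([ 9.6, 40.1]), 42.4, np.float64(41.7), np.int32(39)), (array([ 534.9, -309.2]), array([10.8, 41.9]), 45.0, np.float64(42.1), np.int32(52))]
lid z 0.01137008874738342 table 0.0014260817302436247
```

Measured heights match the text: inserts 64, rim 68, fin tops 42 and nut top 110 mm. The two views agree within about 3 mm. Next I'll get the divider and nut angles and plan the first transfer.

```bash
cat >> h.py <<'E'
def plan(*T):
    s=arm.get_state(); p=np.array(s["eef_pos"])*1000; w=s["ee_rot"][2]
    for x,y,z,yaw in T:
        R=cv2.Rodrigues(np.array([0,0,w]))[0]@np.diag([1,-1,-1.])
        d=R.T@(np.array([x,y,z])-p); t=w-np.radians(yaw); t=(t+np.pi)%(2*np.pi)-np.pi
        print((x,y,z,yaw),"shift",d.round(1),"turn",round(t,3)); p=np.array([x,y,z],float); w=np.radians(yaw)
def pca(P): 
    P=P[:,:2]-P[:,:2].mean(0); v=np.linalg.svd(P,full_matrices=False)[2][0]; return round(float(np.degrees(np.arctan2(v[1],v[0])))%180,1)
E
python3 - <<'E'
from h import *
for n,D in (("top",np.array([.589,-.0491])),("scene",np.array([.5916,-.0461]))):
    p,W=cloud(n)
    m=near(W,D,.085)&~near(W,D,.03)&(W[...,2]>.022)&(W[...,2]<.038); Q=W[m][:,:2]-D
    a=np.degrees(np.arctan2(Q[:,1],Q[:,0])); print(n,len(a),np.histogram(a,36,(-180,180))[0], "mod120",np.degrees(np.angle(np.exp(3j*np.radians(a)).mean()))/3)
    m=near(W,D,.04)&(W[...,2]>.09); print("nut",m.sum(),pca(W[m]),W[m].mean(0),np.percentile(W[m][:,2],90))
plan((463,168.5,150,-107.4),(463,168.5,34,-107.4))
E
```

```text
top 86 [ 0  0  0  0  0  0 34  0  0  0  0  0  0  0  0  0  0  0 26  0  0  0  0  0
  0  0  0  0  0  0 26  0  0  0  0  0] mod120 5.006252629411643
nut 83 166.2 [ 0.58831891 -0.04853452  0.10773411] 0.1132751731815865
scene 128 [ 0  0  0  0  0  7 55  0  0  0  0  0  0  0  0  0  0  0 14  1  0  0  0  0
  0  0  0  0  0  0 51  0  0  0  0  0] mod120 5.021791617346906
nut 68 163.0 [ 0.59662126 -0.04776169  0.10571935] 0.11253153808054055
(463, 168.5, 150, -107.4) shift [-492.7  670.2   46.2] turn -0.908
(463, 168.5, 34, -107.4) shift [  0.   0. 116.] turn 0.0
```

```bash
python3 -m jog '[[[-362,272,-50,0,0,-0.4,60],[-362,272,-50,0,0,-0.4,60],[-362,272,-50,0,0,-0.4,60],[-362,272,-50,0,0,-0.4,60],[-362,272,-50,0,0,-0.4,60],[-362,272,-50,0,0,-0.4,60],[-362,272,-50,0,0,-0.4,60],[-493,670,46,0,0,-0.908,60],[-493,670,46,0,0,-0.908,60],[-493,670,46,0,0,-0.908,60],[-493,670,46,0,0,-0.908,60],[-493,670,46,0,0,-0.908,60],[-493,670,46,0,0,-0.908,60],[-493,670,46,0,0,-0.908,60],[-493,670,46,0,0,-0.908,60],[-493,670,46,0,0,-0.908,60],[-493,670,46,0,0,-0.908,60],[-493,670,46,0,0,-0.908,60],[-493,670,46,0,0,-0.908,60]]]' 25
python3 -c "
from h import *
print(arm.get_state()['q'].round(2)); plan((463,168.5,34,-107.4))"
```

```text
t: 3.68
eef_pos: [0.4635, 0.1677, 0.1505]
ee_rot: [-3.141, 0.0, -1.876]
force: [0.6, 0.1, 0.1]
width: 0.0599
gripper_force: 0.0
[ 0.75  0.09 -0.45 -0.   -1.03 -1.05]
(463, 168.5, 34, -107.4) shift [ -0.6   0.7 116.5] turn -0.002
```

```bash
python3 -m jog '[[[0,0,60,0,0,0,60],[0,0,100,0,0,0,60],[0,0,116,0,0,0,60],[0,0,116,0,0,0,60],[0,0,116,0,0,0,36],[0,0,116,0,0,0,36],[0,0,116,0,0,0,36],[0,0,116,0,0,0,36],[0,0,116,0,0,0,36]]]' 30
python3 -m jog '[[[0,0,-40,0,0,0,36],[0,0,-100,0,0,0,36],[0,0,-126,0,0,0,36],[0,0,-126,0,0,0,36],[0,0,-126,0,0,0,36]]]'
python3 - <<'E'
from h import *
b=65; r=62; D=np.array([590,-48])
x,y=D+r*np.array([np.cos(np.radians(b)),np.sin(np.radians(b))])
p,W=cloud("top"); print(blobs(W,.08,.15,(.463,.168),.08,30))
plan((x.round(),y.round(),160,-115),(x.round(),y.round(),36,-115))
E
```

```text
t: 4.8
eef_pos: [0.4634, 0.1685, 0.0343]
ee_rot: [-3.141, 0.0, -1.875]
force: [-0.7, -0.6, -0.4]
width: 0.0358
gripper_force: 0.0
t: 5.42
eef_pos: [0.4628, 0.1682, 0.1595]
ee_rot: [3.141, -0.0, -1.875]
force: [-0.3, -0.2, -0.5]
width: 0.0365
gripper_force: 0.0
[]
(np.float64(616.0), np.float64(8.0), 160, -115) shift [ 106.8 -194.2   -0.8] turn 0.132
(np.float64(616.0), np.float64(8.0), 36, -115) shift [  0.   0. 124.] turn 0.0
```

Nothing was gripped, so I'll look.

```bash
python3 - <<'E'
from h import *
p,W=cloud("top")
for b in blobs(W,.05,.08,(.5,.27),.22,30): print(b)
cv2.imwrite("pics/t1.png",cv2.resize(p[120:320,120:400],None,fx=2.5,fy=2.5))
p,W=cloud("scene"); cv2.imwrite("pics/s1.png",cv2.resize(p[100:300,280:500],None,fx=2.7,fy=2.7))
E
```

```text
(array([694.7, 334.5]), array([140.8,  67.7]), 82.7, np.float64(70.0), np.int32(1024))
(array([580.5, 163. ]), array([33.5, 10.3]), 72.4, np.float64(64.6), np.int32(45))
(array([563.9, 273.7]), array([40.8, 43.6]), 73.0, np.float64(64.1), np.int32(244))
(array([557.5, 378.1]), array([41.5, 46.3]), 2.5, np.float64(64.2), np.int32(247))
(array([456.9, 154.2]), array([16.5, 42.8]), 73.4, np.float64(63.7), np.int32(110))
(array([315.7, 235.6]), array([44.4, 45.3]), 65.8, np.float64(61.9), np.int32(316))
```

View pics/s1.png

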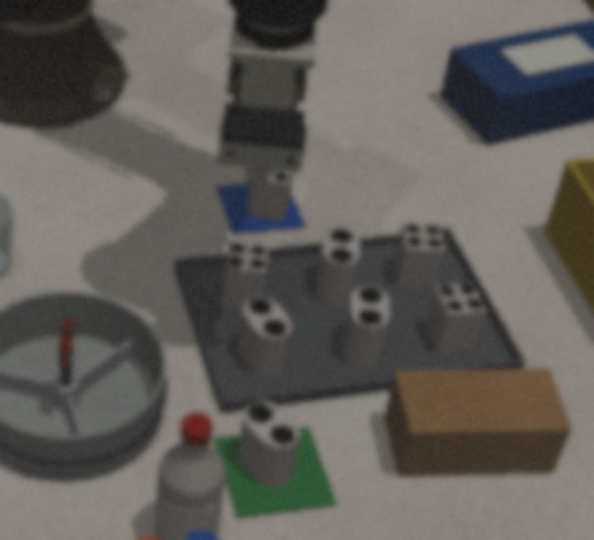

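```bash
python3 - <<'E'
from h import *
c=camera_params("scene"); s=arm.get_state(); print(s["eef_pos"],s["width"],s["q"])
X=np.array([s["eef_pos"],[.463,.168,.064],np.array(s["eef_pos"])+[0,0,.066]])
rv=cv2.Rodrigues(c["R"])[0]
q=cv2.projectPoints(X,rv,c["t"],c["mtx"],np.array([c["k1"],0,0,0,0]))[0][:,0]; print(q,(q-[280,100])*2.7)
p,W=cloud("scene"); m=(W[...,2]>.1)&near(W,(.46,.168),.15)
P=W[m]; 
for z in np.arange(.1,.4,.02):
    k=P[(P[:,2]>z)&(P[:,2]<z+.02)]; 
    if len(k): print(round(z,2),len(k),k.min(0).round(3),k.max(0).round(3))
E
```

```text
[0.46277451 0.16803389 0.15904501] 0.03631941627616522 [ 7.48310095e-01  8.68542178e-02 -4.33794562e-01 -1.95986422e-04
 -1.05227403e+00 -1.05228160e+00]
[[373.35676102 169.86133284]
 [370.25853828 195.05723998]
 [375.67094542 150.94364691]] [[252.06325475 188.62559866]
 [243.69805336 256.65454796]
 [258.31155262 137.54784665]]
0.18 20 [0.491 0.147 0.191] [0.5   0.169 0.2  ]
0.2 31 [0.492 0.148 0.2  ] [0.503 0.167 0.214]
0.24 37 [0.452 0.105 0.254] [0.557 0.207 0.26 ]
0.26 284 [0.406 0.104 0.26 ] [0.562 0.219 0.28 ]
0.28 491 [0.408 0.103 0.28 ] [0.568 0.216 0.3  ]
0.3 185 [0.468 0.106 0.3  ] [0.562 0.186 0.319]
0.32 141 [0.469 0.132 0.32 ] [0.52 0.18 0.34]
0.34 330 [0.441 0.117 0.34 ] [0.525 0.203 0.36 ]
0.36 181 [0.456 0.131 0.36 ] [0.504 0.204 0.375]
0.38 220 [0.456 0.123 0.38 ] [0.512 0.211 0.4  ]
0.4 273 [0.458 0.122 0.4  ] [0.513 0.211 0.42 ]
```

View pics/t1.png

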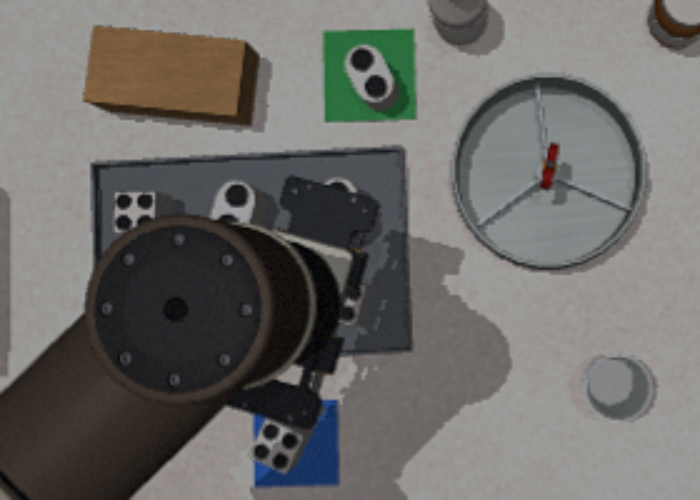

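```bash
python3 - <<'E'
from h import *
P0=np.array(arm.get_state()["eef_pos"])
for n in ("top","scene"):
    p,W=cloud(n); c=camera_params(n)
    q=cv2.projectPoints(np.array([P0,P0+[0,0,.019]]),cv2.Rodrigues(c["R"])[0],c["t"],c["mtx"],np.array([c["k1"],0,0,0,0]))[0][:,0]
    m=(W[...,2]>.09)&near(W,P0[:2],.11)&(W[...,2]<.25)
    ys,xs=np.nonzero(m); print(n,q.round(),m.sum())
    for z in np.arange(.09,.25,.01):
        k=m&(W[...,2]>=z)&(W[...,2]<z+.01)
        if k.sum()>2:
            b=W[k]; print(round(z,2),k.sum(),b.min(0).round(3),b.max(0).round(3))
    x,y=q[0].astype(int); im=p[y-50:y+50,x-60:x+60].copy(); cv2.circle(im,(60,50),1,(0,255,0),-1); cv2.imwrite(f"pics/z{n}.png",cv2.resize(im,None,fx=5,fy=5))
a=cv2.imread("pics/ztop.png");b=cv2.imread("pics/zscene.png"); cv2.imwrite("pics/z.png",cv2.resize(np.hstack([a,b]),(800,334)))
E
```

```text
top [[250. 240.]
 [248. 240.]] 0
scene [[373. 170.]
 [374. 165.]] 52
0.19 18 [0.489 0.148 0.192] [0.501 0.168 0.2  ]
0.2 24 [0.492 0.147 0.2  ] [0.5   0.168 0.21 ]
0.21 8 [0.494 0.148 0.211] [0.499 0.167 0.215]
```

View pics/z.png

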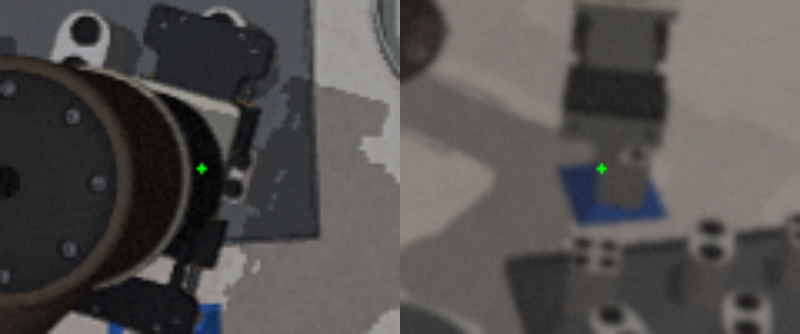

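The depth readings put finger and body about 30 mm higher than the state's z, and the empty grasp fits that. I'll probe 14 mm lower, which is safe whichever reading is right.

```bash
python3 -m jog '[[[0,0,0,0,0,0,60],[0,0,0,0,0,0,60],[0,0,0,0,0,0,60],[0,0,60,0,0,0,60],[0,0,120,0,0,0,60],[0,0,139,0,0,0,60],[0,0,139,0,0,0,60],[0,0,139,0,0,0,36],[0,0,139,0,0,0,36],[0,0,139,0,0,0,36],[0,0,139,0,0,0,36],[0,0,139,0,0,0,36],[0,0,139,0,0,0,36]]]' 15
python3 - <<'E'
from h import *
P0=np.array(arm.get_state()["eef_pos"]); print(P0)
p,W=cloud("scene"); c=camera_params("scene")
q=cv2.projectPoints(np.array([P0,P0+[0,0,.019]]),cv2.Rodrigues(c["R"])[0],c["t"],c["mtx"],np.array([c["k1"],0,0,0,0]))[0][:,0]
x,y=q[0].astype(int); im=p[y-60:y+40,x-60:x+60].copy(); cv2.imwrite("pics/z2.png",cv2.resize(im,None,fx=5,fy=5))
E
```

```text
t: 7.35
eef_pos: [0.464, 0.1691, 0.0223]
ee_rot: [-3.14, 0.002, -1.874]
force: [-2.8, 0.9, 7.1]
width: 0.0443
gripper_force: 15.0
[0.46400409 0.16911483 0.02233742]
```

View pics/z2.png

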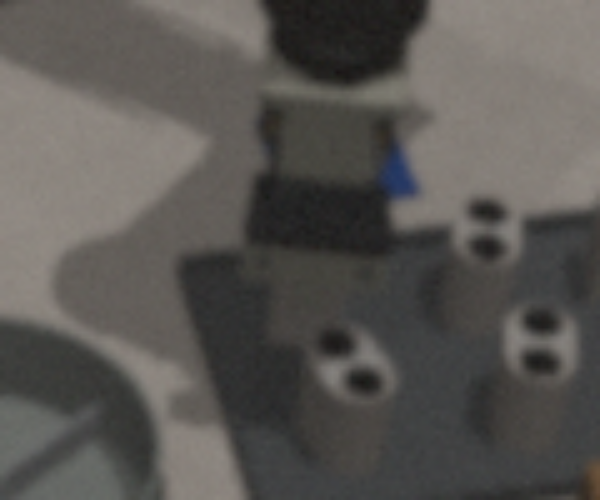

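```bash
python3 -m jog '[[[0,0,0,0,0,0,36],[0,0,0,0,0,0,36],[0,0,-40,0,0,0,36],[0,0,-100,0,0,0,36],[0,0,-150,0,0,0,36],[0,0,-150,0,0,0,36],[0,0,-150,0,0,0,36]]]' 30
python3 - <<'E'
from h import *
P0=np.array(arm.get_state()["eef_pos"]); print(P0)
for n in("scene","top"):
    p,W=cloud(n); c=camera_params(n)
    q=cv2.projectPoints(np.array([P0,P0+[0,0,.019]]),cv2.Rodrigues(c["R"])[0],c["t"],c["mtx"],np.array([c["k1"],0,0,0,0]))[0][:,0]
    x,y=q[0].astype(int); im=p[y-50:y+50,x-60:x+60].copy(); cv2.circle(im,(60,50),1,(0,255,0),-1); cv2.imwrite(f"pics/y{n}.png",cv2.resize(im,None,fx=4,fy=4))
    m=(W[...,2]>.075)&near(W,P0[:2],.11)&(W[...,2]<.30)
    for z in np.arange(.07,.3,.01):
        k=m&(W[...,2]>=z)&(W[...,2]<z+.01)
        if k.sum()>2:
            b=W[k]; print(round(z,2),k.sum(),np.percentile(b,5,0).round(3),np.percentile(b,95,0).round(3))
a=cv2.imread("pics/ytop.png");b=cv2.imread("pics/yscene.png"); cv2.imwrite("pics/y.png",cv2.resize(np.hstack([a,b]),(800,334)))
E
```

```text
t: 8.28
eef_pos: [0.4628, 0.1683, 0.1709]
ee_rot: [3.141, 0.0, -1.875]
force: [-0.6, 0.6, -1.6]
width: 0.0437
gripper_force: 29.9
[0.46280226 0.16826496 0.17092298]
0.15 24 [0.474 0.144 0.155] [0.488 0.18  0.16 ]
0.16 44 [0.477 0.146 0.161] [0.49 0.18 0.17]
0.17 42 [0.476 0.143 0.17 ] [0.489 0.18  0.179]
0.18 45 [0.476 0.143 0.181] [0.491 0.179 0.189]
0.19 29 [0.477 0.144 0.19 ] [0.491 0.182 0.199]
0.2 37 [0.476 0.143 0.202] [0.502 0.178 0.21 ]
0.21 36 [0.479 0.145 0.211] [0.503 0.181 0.219]
0.22 23 [0.497 0.147 0.221] [0.505 0.167 0.229]
0.26 23 [0.537 0.109 0.267] [0.555 0.168 0.27 ]
0.27 106 [0.429 0.109 0.27 ] [0.559 0.177 0.279]
0.28 145 [0.43  0.113 0.281] [0.559 0.209 0.289]
0.29 164 [0.412 0.109 0.291] [0.563 0.212 0.299]
0.15 3 [0.451 0.142 0.157] [0.465 0.146 0.158]
0.16 12 [0.438 0.14  0.161] [0.473 0.151 0.169]
0.17 9 [0.438 0.14  0.17 ] [0.47  0.151 0.178]
0.18 14 [0.441 0.14  0.18 ] [0.474 0.149 0.189]
0.19 11 [0.439 0.141 0.192] [0.47  0.15  0.199]
0.2 6 [0.444 0.14  0.203] [0.471 0.148 0.206]
0.27 22 [0.371 0.113 0.273] [0.515 0.154 0.28 ]
0.28 197 [0.392 0.115 0.281] [0.523 0.174 0.29 ]
0.29 142 [0.401 0.117 0.29 ] [0.523 0.175 0.295]
```

View pics/y.png

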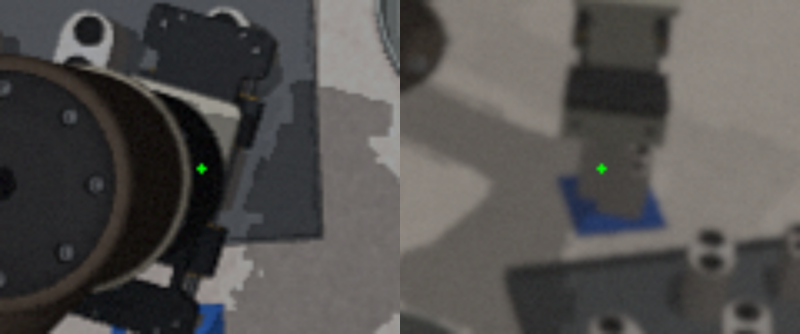

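Insert held. It spans z≈.155–.215 with the state at .171, so the tips sit about 30 mm above the reported TCP z. From here I'll go by measured contact heights. The tray floor and drum floor are both at 4 mm, so releasing at the pick height is right.

```bash
python3 - <<'E'
from h import *
plan((614.5,5,171,-115),(614.5,5,25,-115))
E
```

```text
(614.5, 5, 171, -115) shift [ 109.8 -193.8   -1.1] turn 0.132
(614.5, 5, 25, -115) shift [  0.   0. 146.] turn 0.0
```

```bash
python3 -m jog '[[[28,-49,0,0,0,0.06,36],[55,-97,0,0,0,0.132,36],[82,-145,0,0,0,0.132,36],[110,-194,0,0,0,0.132,36],[110,-194,0,0,0,0.132,36],[110,-194,0,0,0,0.132,36],[110,-194,0,0,0,0.132,36],[110,-194,40,0,0,0.132,36],[110,-194,80,0,0,0.132,36],[110,-194,120,0,0,0.132,36],[110,-194,140,0,0,0.132,36],[110,-194,145,0,0,0.132,36],[110,-194,147,0,0,0.132,36],[110,-194,147,0,0,0.132,36]]]' 30
python3 - <<'E'
from h import *
p,W=cloud("scene"); cv2.imwrite("pics/d1.png",cv2.resize(p[150:320,220:460],None,fx=2.5,fy=2.5))
E
```

```text
t: 10.12
eef_pos: [0.6162, 0.0059, 0.0253]
ee_rot: [-3.14, 0.001, -2.006]
force: [-0.1, 0.2, -1.2]
width: 0.0438
gripper_force: 29.9
```

View pics/d1.png

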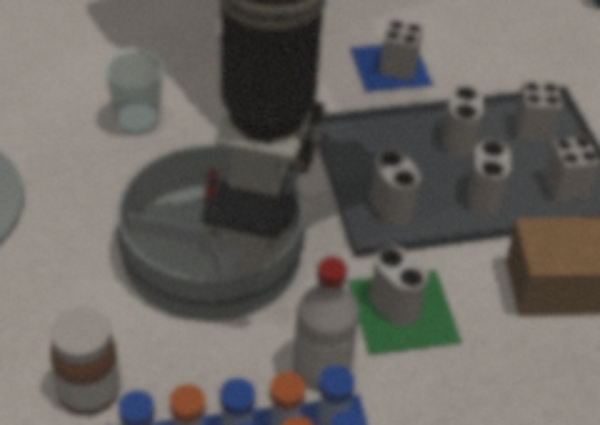

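The insert is in the right-hand compartment (crop ≈(240,250)), clear of the nut at (212,185). Next I'll lower it, release it and back off.

```bash
python3 -m jog '[[[0,0,3,0,0,0,36],[0,0,4,0,0,0,36],[0,0,4,0,0,0,36]]]'
python3 -m jog '[[[0,0,0,0,0,0,58],[0,0,0,0,0,0,58],[0,0,0,0,0,0,58],[0,0,-60,0,0,0,58],[0,0,-120,0,0,0,58],[0,0,-160,0,0,0,58],[0,120,-160,0,0,0,58],[0,120,-160,0,0,0,58],[0,120,-160,0,0,0,58]]]' 
python3 - <<'E'
from h import *
for n in ("top","scene"):
    p,W=cloud(n); print(n)
    for b in blobs(W,.05,.08,(.51,.27),.19,30): print(b)
    print("drum",blobs(W,.05,.064,(.590,-.048),.085,30))
plan((458.5,372,150,-104.5),(558.5,379.5,150,-90))
E
```

```text
t: 10.55
eef_pos: [0.6163, 0.0057, 0.0223]
ee_rot: [-3.14, 0.001, -2.006]
force: [-4.8, 1.5, 12.4]
width: 0.0438
gripper_force: 30.0
t: 11.68
eef_pos: [0.5039, 0.0569, 0.1808]
ee_rot: [3.142, 0.001, -2.005]
force: [-0.4, 0.4, 0.4]
width: 0.0579
gripper_force: 0.0
top
(array([682.1, 320. ]), array([109.1,  47.1]), 82.8, np.float64(69.8), np.int32(565))
(array([561.1, 279.4]), array([43.4, 55.7]), 32.5, np.float64(64.5), np.int32(288))
(array([557.6, 377.7]), array([45.9, 44.2]), 88.2, np.float64(63.8), np.int32(309))
(array([327. , 234.8]), array([35.4, 25. ]), 67.5, np.float64(61.9), np.int32(98))
drum []
scene
(array([327.9, 236.1]), array([39.3, 30.8]), 63.9, np.float64(60.0), np.int32(83))
(array([459.7, 373.2]), array([42.4, 46.1]), 80.2, np.float64(63.4), np.int32(179))
(array([461.5, 276.3]), array([39.4, 65.6]), 73.1, np.float64(63.7), np.int32(207))
(array([558.8, 379.8]), array([46.1, 47.8]), 0.9, np.float64(65.1), np.int32(235))
(array([555.8, 279.7]), array([40.1, 65.8]), 72.8, np.float64(65.5), np.int32(248))
(array([555.8, 167.9]), array([65.6, 42.4]), 11.6, np.float64(65.5), np.int32(269))
(array([679.8, 319.8]), array([100.4,  48. ]), 84.3, np.float64(71.3), np.int32(358))
drum [(array([632.7,   4.8]), array([26.3, 50.7]), 4.9, np.float64(57.5), np.int32(75))]
(458.5, 372, 150, -104.5) shift [-265.8  176.6   30.8] turn -0.182
(558.5, 379.5, 150, -90) shift [-32.3 -94.9   0. ] turn -0.253
```

```bash
python3 -m jog '[[[-60,40,0,0,0,-0.05,58],[-120,80,0,0,0,-0.1,58],[-180,120,0,0,0,-0.18,58],[-240,160,0,0,0,-0.18,58],[-266,177,20,0,0,-0.182,58],[-266,177,60,0,0,-0.182,58],[-266,177,120,0,0,-0.182,58],[-266,177,150,0,0,-0.182,58],[-266,177,161,0,0,-0.182,58],[-266,177,161,0,0,-0.182,58],[-266,177,161,0,0,-0.182,58],[-266,177,161,0,0,-0.182,36],[-266,177,161,0,0,-0.182,36],[-266,177,161,0,0,-0.182,36],[-266,177,161,0,0,-0.182,36],[-266,177,161,0,0,-0.182,36],[-266,177,161,0,0,-0.182,36]]]' 20
python3 -m jog '[[[0,0,0,0,0,0,36],[0,0,-40,0,0,0,36],[0,0,-100,0,0,0,36],[0,0,-150,0,0,0,36],[0,0,-150,0,0,0,36],[0,0,-150,0,0,0,36]]]' 30
python3 - <<'E'
from h import *
r=60; b=np.radians(185); x=590+r*np.cos(b); y=-48+r*np.sin(b)
plan((x,y,171,-175),(x,y,24,-175))
print(arm.get_state()["q"].round(2))
p,W=cloud("top"); P=W[near(W,(.59,-.048),.085)]; print("drum",blobs(W,.055,.066,(.590,-.048),.088,30))
E
```

```text
t: 13.9
eef_pos: [0.4589, 0.3725, 0.0202]
ee_rot: [-3.141, 0.001, -1.824]
force: [-2.6, 0.8, 6.4]
width: 0.0437
gripper_force: 20.0
t: 14.65
eef_pos: [0.458, 0.3715, 0.1685]
ee_rot: [3.141, -0.0, -1.825]
force: [0.4, 0.4, -2.2]
width: 0.0437
gripper_force: 29.9
(np.float64(530.2283181144953), np.float64(-53.229344564859474), 171, -175) shift [ 392.9 -176.7   -2.5] turn 1.229
(np.float64(530.2283181144953), np.float64(-53.229344564859474), 24, -175) shift [  0.   0. 147.] turn 0.0
[ 1.01  0.24 -0.22 -0.   -1.11 -1.27]
drum [(array([614.3,   4.1]), array([43.6, 44.2]), 64.3, np.float64(64.0), np.int32(201))]
```

```bash
python3 -m jog '[[[45,-20,0,0,0,0.12,36],[95,-43,0,0,0,0.29,36],[145,-65,0,0,0,0.46,36],[195,-88,0,0,0,0.63,36],[245,-110,0,0,0,0.8,36],[295,-133,0,0,0,0.97,36],[345,-155,0,0,0,1.14,36],[380,-171,0,0,0,1.229,36],[393,-177,0,0,0,1.229,36],[393,-177,0,0,0,1.229,36],[393,-177,0,0,0,1.229,36],[393,-177,40,0,0,1.229,36],[393,-177,80,0,0,1.229,36],[393,-177,120,0,0,1.229,36],[393,-177,140,0,0,1.229,36],[393,-177,144,0,0,1.229,36],[393,-177,144,0,0,1.229,36]]]' 30
python3 - <<'E'
from h import *
plan((530,-53,21,-175))
p,W=cloud("scene"); print(blobs(W,.03,.09,(.535,-.05),.05,30))
E
```

```text
t: 16.82
eef_pos: [0.5317, -0.0522, 0.0257]
ee_rot: [-3.141, 0.001, -3.052]
force: [-0.4, 0.5, -1.3]
width: 0.0434
gripper_force: 29.9
(530, -53, 21, -175) shift [ 1.7 -0.7  4.7] turn 0.002
[(array([535.2, -53.7]), array([83.8, 72.8]), 18.1, np.float64(67.7), np.int32(387))]
```

```bash
python3 -m jog '[[[0,0,4,0,0,0,36],[0,0,5,0,0,0,36],[0,0,5,0,0,0,36]]]'
python3 -m jog '[[[0,0,0,0,0,0,58],[0,0,0,0,0,0,58],[0,0,0,0,0,0,58],[0,0,-60,0,0,0,58],[0,0,-120,0,0,0,58],[0,0,-160,0,0,0,58],[-10,55,-160,0,0,-0.15,58],[-20,110,-160,0,0,-0.33,58],[-30,170,-160,0,0,-0.5,58],[-40,230,-160,0,0,-0.68,58],[-48,290,-160,0,0,-0.86,58],[-55,350,-160,0,0,-1.04,58],[-62,400,-160,0,0,-1.22,58],[-64,428,-160,0,0,-1.4,58],[-64,428,-160,0,0,-1.47,58],[-64,428,-160,0,0,-1.47,58],[-64,428,-160,0,0,-1.47,58]]]' 
python3 - <<'E'
from h import *
for n in ("top","scene"):
    p,W=cloud(n); print(n)
    print(blobs(W,.05,.08,(.557,.378),.05,30)); print("drum",blobs(W,.052,.066,(.590,-.048),.088,30))
plan((558.5,379.5,20,-91))
E
```

```text
t: 17.25
eef_pos: [0.5313, -0.053, 0.0204]
ee_rot: [3.142, 0.0, -3.054]
force: [-0.3, 0.9, -1.9]
width: 0.0439
gripper_force: 29.9
t: 19.38
eef_pos: [0.5575, 0.3787, 0.1802]
ee_rot: [3.142, -0.0, -1.586]
force: [0.7, -0.1, 0.7]
width: 0.058
gripper_force: 0.0
top
[(array([557.3, 377.6]), array([46.2, 44. ]), 89.7, np.float64(63.9), np.int32(313))]
drum [(array([614.3,   4.1]), array([43.8, 43.9]), 65.1, np.float64(64.0), np.int32(217)), (array([532.3, -54.2]), array([43.7, 43.9]), 5.6, np.float64(63.7), np.int32(216))]
scene
[(array([557.5, 378.9]), array([49.6, 48.2]), 0.2, np.float64(64.8), np.int32(232))]
drum [(array([518.6, -48.9]), array([28.6, 22.7]), 54.9, np.float64(63.4), np.int32(42)), (array([537.8, -61.5]), array([39. , 18.9]), 3.9, np.float64(60.7), np.int32(47)), (array([620.5,   5. ]), array([43.7, 38.5]), 57.0, np.float64(62.9), np.int32(117))]
(558.5, 379.5, 20, -91) shift [ -0.9  -0.9 160.4] turn 0.003
```

```bash
python3 -m jog '[[[0,0,60,0,0,0,58],[0,0,120,0,0,0,58],[0,0,150,0,0,0,58],[0,0,161,0,0,0,58],[0,0,161,0,0,0,58],[0,0,161,0,0,0,36],[0,0,161,0,0,0,36],[0,0,161,0,0,0,36],[0,0,161,0,0,0,36],[0,0,161,0,0,0,36],[0,0,161,0,0,0,36]]]' 20
python3 -m jog '[[[0,0,0,0,0,0,36],[0,0,-40,0,0,0,36],[0,0,-100,0,0,0,36],[0,0,-150,0,0,0,36],[0,0,-150,0,0,0,36],[0,0,-150,0,0,0,36]]]' 30
python3 - <<'E'
from h import *
plan((624,-97,171,-55),(624,-97,24,-55))
print(arm.get_state()["q"].round(2))
E
```

```text
t: 20.85
eef_pos: [0.5581, 0.3798, 0.0208]
ee_rot: [-3.14, 0.002, -1.583]
force: [-0.8, 0.3, 5.8]
width: 0.0437
gripper_force: 20.0
t: 21.6
eef_pos: [0.5568, 0.3788, 0.1687]
ee_rot: [3.141, 0.0, -1.584]
force: [-0.2, -0.5, -3.3]
width: 0.0435
gripper_force: 30.0
(624, -97, 171, -55) shift [474.8 -73.5  -2.3] turn -0.624
(624, -97, 24, -55) shift [  0.   0. 147.] turn 0.0
[ 0.89  0.37 -0.03 -0.   -1.17 -0.9 ]
```

```bash
python3 -m jog '[[[45,-7,0,0,0,-0.05,36],[100,-15,0,0,0,-0.12,36],[155,-24,0,0,0,-0.2,36],[210,-33,0,0,0,-0.28,36],[265,-41,0,0,0,-0.36,36],[320,-50,0,0,0,-0.44,36],[375,-58,0,0,0,-0.52,36],[430,-67,0,0,0,-0.6,36],[465,-72,0,0,0,-0.624,36],[475,-74,0,0,0,-0.624,36],[475,-74,0,0,0,-0.624,36],[475,-74,0,0,0,-0.624,36],[475,-74,40,0,0,-0.624,36],[475,-74,80,0,0,-0.624,36],[475,-74,120,0,0,-0.624,36],[475,-74,140,0,0,-0.624,36],[475,-74,144,0,0,-0.624,36],[475,-74,144,0,0,-0.624,36]]]' 30
python3 - <<'E'
from h import *
plan((624,-97,21,-55))
E
```

```text
t: 23.85
eef_pos: [0.6258, -0.0961, 0.0258]
ee_rot: [-3.141, -0.0, -0.959]
force: [-0.4, 0.2, -0.4]
width: 0.044
gripper_force: 30.0
(624, -97, 21, -55) shift [-0.3  2.   4.8] turn 0.001
```

```bash
python3 -m jog '[[[0,0,4,0,0,0,36],[0,0,5,0,0,0,36],[0,0,5,0,0,0,36]]]'
python3 -m jog '[[[0,0,0,0,0,0,58],[0,0,0,0,0,0,58],[0,0,0,0,0,0,58],[0,0,-60,0,0,0,58],[0,0,-120,0,0,0,58],[0,0,-160,0,0,0,40],[0,0,-170,0,0,0,40],[0,0,-170,0,0,0,40]]]' 
python3 - <<'E'
from h import *
L=(.477,-.359)
for n in ("top","scene"):
    p,W=cloud(n); h,s,v=cv2.split(cv2.cvtColor(p,cv2.COLOR_BGR2HSV)); blue=(h>100)&(h<128)&(s>110)
    print(n,"fins",blobs(W,.02,.06,L,.16,8,blue))
    m=near(W,L,.12)&(W[...,2]>.004)&(W[...,2]<.02); print(circ(W[m&~near(W,L,.1)]), W[m].mean(0))
E
```

```text
t: 24.22
eef_pos: [0.6257, -0.0969, 0.0209]
ee_rot: [-3.141, -0.001, -0.96]
force: [0.1, 0.1, 2.0]
width: 0.0437
gripper_force: 30.0
t: 25.22
eef_pos: [0.6253, -0.0967, 0.1904]
ee_rot: [-3.141, -0.0, -0.96]
force: [-0.2, -0.1, -0.7]
width: 0.041
gripper_force: 0.0
top fins [(array([ 530.6, -311.8]), array([11.1, 48.3]), 43.6, np.float64(41.5), np.int32(101)), (array([ 423.2, -406.1]), array([13.1, 50.3]), 39.8, np.float64(41.3), np.int32(128))]
(array([ 0.47726342, -0.35909959]), np.float64(0.10561468962112291)) [ 0.47638797 -0.35864028  0.01106353]
scene fins [(array([ 427.1, -404.9]), array([ 8.2, 40. ]), 46.0, np.float64(41.4), np.int32(31)), (array([ 534. , -309.2]), array([10.1, 42.8]), 42.2, np.float64(42.0), np.int32(49))]
(array([ 0.47765259, -0.35776834]), np.float64(0.1060110812835305)) [ 0.48701472 -0.35632812  0.01122499]
```

```bash
python3 -m jog '[[[30,50,0,0,0,-0.11,24],[60,98,0,0,0,-0.11,24],[90,147,0,0,0,-0.11,24],[121,198,30,0,0,-0.11,24],[121,198,80,0,0,-0.11,24],[121,198,120,0,0,-0.11,24],[121,198,120,0,0,-0.11,24],[121,198,120,0,0,-0.11,24]]]' 
python3 - <<'E'
from h import *
P0=np.array(arm.get_state()["eef_pos"]); plan((532.5,-310,0,-48.7))
for n in ("scene","top"):
    p,W=cloud(n); print(n)
    m=(W[...,2]>.05)&near(W,P0[:2],.06)&(W[...,2]<.30)
    for z in np.arange(.05,.2,.01):
        k=m&(W[...,2]>=z)&(W[...,2]<z+.01)
        if k.sum()>2:
            b=W[k]; print(round(z,2),k.sum(),b.mean(0).round(3))
print("drum",blobs(W,.052,.066,(.590,-.048),.088,30))
cv2.imwrite("pics/a1.png",cv2.resize(p[130:250,280:480],None,fx=4,fy=4))
m=near(W,(.589,-.049),.04)&(W[...,2]>.09); print("nut",m.sum(),pca(W[m]))
E
```

```text
t: 26.32
eef_pos: [0.5331, -0.3098, 0.0708]
ee_rot: [3.141, -0.0, -0.849]
force: [-0.3, -0.7, 0.8]
width: 0.0243
gripper_force: 0.0
(532.5, -310, 0, -48.7) shift [-0.2  0.6 70.8] turn 0.001
scene
0.1 16 [ 0.537 -0.316  0.107]
0.11 27 [ 0.543 -0.313  0.115]
0.12 14 [ 0.553 -0.305  0.125]
0.13 11 [ 0.558 -0.301  0.134]
0.14 6 [ 0.562 -0.3    0.142]
0.16 9 [ 0.536 -0.324  0.165]
0.17 41 [ 0.555 -0.335  0.176]
0.18 107 [ 0.557 -0.331  0.185]
0.19 120 [ 0.557 -0.329  0.193]
0.2 97 [ 0.554 -0.316  0.207]
top
0.12 3 [ 0.518 -0.316  0.125]
0.13 4 [ 0.514 -0.317  0.136]
0.17 16 [ 0.5   -0.292  0.176]
0.18 84 [ 0.505 -0.296  0.185]
0.19 99 [ 0.495 -0.304  0.192]
0.2 27 [ 0.492 -0.315  0.207]
drum [(array([614.3,   4.1]), array([44. , 44.1]), 65.2, np.float64(64.0), np.int32(220)), (array([532.1, -53.9]), array([42.9, 43.7]), 3.5, np.float64(64.0), np.int32(173))]
nut 1001 166.9
```

View pics/a1.png

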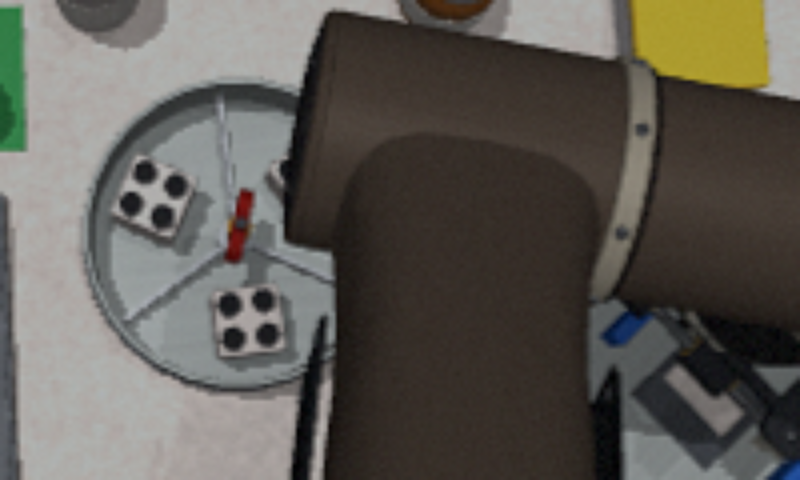

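The top crop shows two inserts upright in the drum at (153,198) and (248,318). The third's edge shows at (285,175). Now I'll grip the fin.

```bash
python3 -m jog '[[[0,0,40,0,0,0,30],[0,0,65,0,0,0,30],[0,0,78,0,0,0,30],[0,0,83,0,0,0,30],[0,0,83,0,0,0,30],[0,0,83,0,0,0,4],[0,0,83,0,0,0,4],[0,0,83,0,0,0,4],[0,0,83,0,0,0,4],[0,0,83,0,0,0,4]]]' 30
python3 -m jog '[[[0,0,0,0,0,0,4],[0,0,0,0,0,0,4]]]' 60
```

```text
t: 27.68
eef_pos: [0.5325, -0.3099, -0.0121]
ee_rot: [3.141, -0.001, -0.849]
force: [-2.8, 0.2, 6.2]
width: 0.0118
gripper_force: 30.0
t: 27.92
eef_pos: [0.5325, -0.3099, -0.0121]
ee_rot: [3.141, -0.001, -0.849]
force: [-2.0, -1.7, 5.9]
width: 0.0116
gripper_force: 60.0
```

```bash
python3 -m jog '[[[0,0,-10,0,0,0,4],[0,0,-30,0,0,0,4],[0,0,-60,0,0,0,4],[0,0,-100,0,0,0,4],[0,0,-140,0,0,0,4],[0,0,-170,0,0,0,4],[0,0,-170,0,0,0,4],[0,0,-170,0,0,0,4]]]' 60
cat > lid.py <<'E'
from h import *
s=arm.get_state(); T=np.array(s["eef_pos"]); w=s["ee_rot"][2]; print(T.round(4),np.degrees(w).round(1),s["width"])
def lid(zlo,zhi,C,off=0):
  for n in ("top","scene"):
    p,W=cloud(n); h,sa,v=cv2.split(cv2.cvtColor(p,cv2.COLOR_BGR2HSV)); blue=(h>100)&(h<128)&(sa>110)
    m=near(W,C,.125)&(W[...,2]>zlo)&(W[...,2]<zhi)&~blue
    P=W[m]
    for _ in range(4):
        A=np.c_[P[:,:2]-C,np.ones(len(P))]; a=np.linalg.lstsq(A,P[:,2],rcond=None)[0]; k=abs(A@a-P[:,2])<.004; P=P[k]
    print(n,len(P),"plane slope deg",np.degrees(np.arctan(a[:2])).round(2),"z at C",a[2].round(4),"mean",P.mean(0).round(3))
    q=(P[:,:2]*1000).astype(np.float32); (c,r)=cv2.minEnclosingCircle(q); print("  encl",np.round(c,1),round(r,1))
    b=blue&near(W,C,.13)&(W[...,2]>zlo); print("  fins",blobs(W,zlo,zhi+.05,C,.13,8,blue))
E
python3 - <<'E'
from lid import *
C=np.array([.479,-.358]); lid(.14,.23,C)
p,d=grab_frame("scene"); cv2.imwrite("pics/l1.png",cv2.resize(p[130:300,120:380],None,fx=3,fy=3))
E
```

```text
t: 28.92
eef_pos: [0.5319, -0.309, 0.1563]
ee_rot: [-3.142, 0.001, -0.85]
force: [-0.1, -0.1, -3.2]
width: 0.0114
gripper_force: 60.0
[ 0.5319 -0.309   0.1563] -48.7 0.011374212313852845
top 2835 plane slope deg [0.34 0.13] z at C 0.1795 mean [ 0.436 -0.35   0.179]
  encl [ 469.6 -359.7] 104.9
  fins [(array([ 516.5, -287.5]), array([10.6, 28.3]), 12.5, np.float64(206.3), np.int32(32)), (array([ 427. , -408.4]), array([16.8, 62.4]), 31.8, np.float64(209.0), np.int32(188))]
scene 1623 plane slope deg [-0.14  0.99] z at C 0.1792 mean [ 0.515 -0.391  0.179]
  encl [ 482.1 -356.3] 108.7
  fins [(array([ 432.2, -402.1]), array([ 7.5, 36.3]), 39.2, np.float64(196.5), np.int32(56)), (array([ 543.9, -319.2]), array([18.5, 10.3]), 16.6, np.float64(207.0), np.int32(30))]
```

View pics/l1.png

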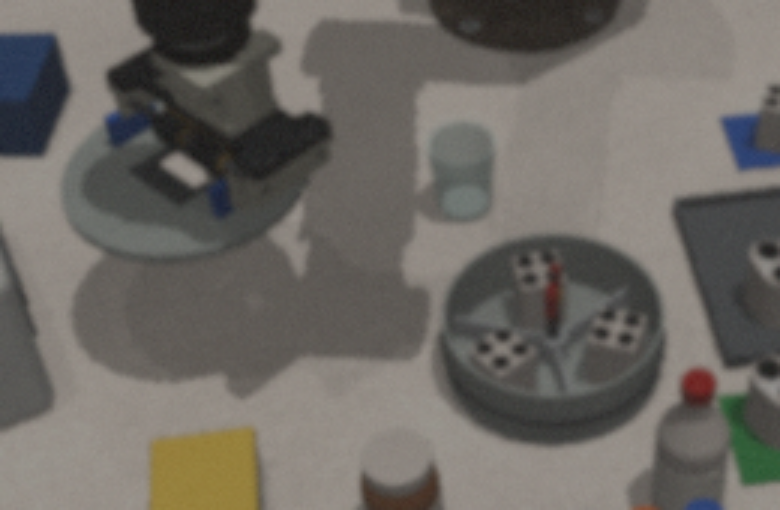

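The lid hangs flat (tilt under 1°) and all three inserts stand in the drum at (535,275), (502,350) and (617,330). Next I'll carry the lid over the drum and check alignment.

```bash
python3 - <<'E'
from h import *
plan((661,-64,156,-104),(661,-64,105,-104)); print(arm.get_state()["q"].round(2))
E
```

```text
(661, -64, 156, -104) shift [ -98.9 -259.    -0.3] turn 0.965
(661, -64, 105, -104) shift [ 0.  0. 51.] turn 0.0
[-0.21  0.29 -0.18 -0.   -1.1   0.93]
```

```bash
python3 -m jog '[[[-5,-15,-10,0,0,0.07,4],[-20,-50,-10,0,0,0.2,4],[-35,-90,-10,0,0,0.34,4],[-50,-130,-10,0,0,0.48,4],[-65,-170,-10,0,0,0.62,4],[-80,-210,-10,0,0,0.76,4],[-92,-242,-5,0,0,0.89,4],[-99,-259,0,0,0,0.965,4],[-99,-259,0,0,0,0.965,4],[-99,-259,0,0,0,0.965,4],[-99,-259,0,0,0,0.965,4]]]' 60
python3 -m jog '[[[0,0,15,0,0,0,4],[0,0,35,0,0,0,4],[0,0,45,0,0,0,4],[0,0,45,0,0,0,4]]]' 
python3 - <<'E'
from lid import *
lid(.08,.16,np.array([.59,-.048]))
p,d=grab_frame("top"); q,d=grab_frame("scene")
cv2.imwrite("pics/m1.png",np.hstack([cv2.resize(p[130:240,290:400],(400,400)),cv2.resize(q[180:290,245:355],(400,400))]))
E
```

```text
t: 30.45
eef_pos: [0.6614, -0.065, 0.1572]
ee_rot: [3.141, -0.0, -1.815]
force: [0.1, 0.6, -2.1]
width: 0.0115
gripper_force: 60.0
t: 30.95
eef_pos: [0.661, -0.0645, 0.111]
ee_rot: [3.14, -0.001, -1.815]
force: [-0.3, 0.2, -2.7]
width: 0.0116
gripper_force: 60.0
[ 0.661  -0.0645  0.111 ] -104.0 0.011629452844502413
top 4261 plane slope deg [ 0.11 -0.15] z at C 0.1337 mean [ 0.575 -0.045  0.134]
  encl [592. -48.] 108.8
  fins [(array([522. , -30.3]), array([47.9, 11.7]), 76.3, np.float64(165.0), np.int32(106))]
scene 1993 plane slope deg [ 0.64 -0.31] z at C 0.1348 mean [ 0.61  -0.034  0.135]
  encl [595.3 -44.3] 109.0
  fins []
```

View pics/m1.png

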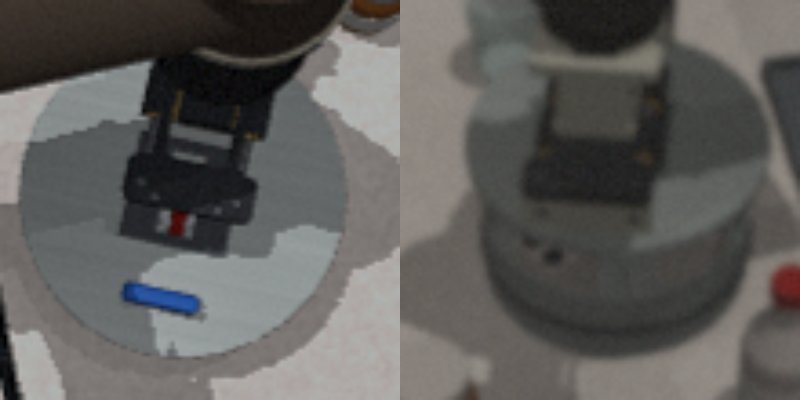

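The top view shows the red nut centred in the slot at (177,222). Both views put the lid about 3 mm too far out in +x and 1.3 mm in +y, so I'll correct that and lower.

```bash
python3 -m jog '[[[2,2.6,0,0,0,0,4],[2,2.6,0,0,0,0,4],[2,2.6,10,0,0,0,4],[2,2.6,20,0,0,0,4],[2,2.6,30,0,0,0,4],[2,2.6,40,0,0,0,4],[2,2.6,48,0,0,0,4],[2,2.6,50,0,0,0,4],[2,2.6,50,0,0,0,4]]]' 60
python3 -m jog '[[[0,0,3,0,0,0,4],[0,0,6,0,0,0,4],[0,0,6,0,0,0,4]]]' 
python3 - <<'E'
from lid import *
lid(.05,.12,np.array([.59,-.048]))
E
```

```text
t: 32.28
eef_pos: [0.6588, -0.0656, 0.0622]
ee_rot: [-3.142, -0.0, -1.815]
force: [0.3, -0.1, -1.7]
width: 0.0119
gripper_force: 60.0
t: 32.65
eef_pos: [0.6585, -0.0655, 0.0559]
ee_rot: [3.141, -0.0, -1.815]
force: [-0.1, -0.4, -2.7]
width: 0.0117
gripper_force: 60.0
[ 0.6585 -0.0655  0.0559] -104.0 0.011718321587439635
top 3712 plane slope deg [ 0.12 -0.15] z at C 0.0786 mean [ 0.571 -0.046  0.079]
  encl [589.2 -49.5] 108.6
  fins [(array([519.7, -31.1]), array([48. , 11.7]), 75.9, np.float64(109.8), np.int32(97))]
scene 1546 plane slope deg [-0.51 -0.  ] z at C 0.0793 mean [ 0.599 -0.037  0.079]
  encl [591.1 -46.8] 108.8
  fins []
```

Now centred on the drum within 1 mm. I'll lower to home.

```bash
python3 -m jog '[[[0,0,2,0,0,0,4],[0,0,4,0,0,0,4],[0,0,6,0,0,0,4],[0,0,6,0,0,0,4]]]' 60
python3 - <<'E'
from lid import *
lid(.05,.12,np.array([.59,-.048]))
E
```

```text
t: 33.25
eef_pos: [0.6587, -0.0656, 0.0509]
ee_rot: [-3.141, -0.0, -1.815]
force: [-2.7, 1.1, 5.2]
width: 0.0117
gripper_force: 60.0
[ 0.6587 -0.0656  0.0509] -104.0 0.011684710885447985
top 3663 plane slope deg [-0.02 -0.07] z at C 0.0737 mean [ 0.571 -0.047  0.074]
  encl [589.7 -49.6] 108.8
  fins [(array([519.7, -31.3]), array([48.4, 11.6]), 75.6, np.float64(104.7), np.int32(95))]
scene 1772 plane slope deg [-0.06 -0.02] z at C 0.0746 mean [ 0.605 -0.036  0.075]
  encl [591.4 -46.3] 108.6
  fins []
```

The lid is home and flat: disc at 73.7 mm, slope under 0.1°. I'll release it, rise and go above the nut.

```bash
python3 -m jog '[[[0,0,0,0,0,0,26],[0,0,0,0,0,0,26],[0,0,0,0,0,0,26],[0,0,-30,0,0,0,26],[0,0,-60,0,0,0,26],[0,0,-100,0,0,0,40],[-1,30,-100,0,0,-0.18,40],[-1,60,-100,0,0,-0.36,40],[-1.4,70,-100,0,0,-0.54,40],[-1.4,70,-100,0,0,-0.72,40],[-1.4,70,-100,0,0,-0.9,40],[-1.4,70,-100,0,0,-1.08,40],[-1.4,70,-100,0,0,-1.26,40],[-1.4,70,-100,0,0,-1.44,40],[-1.4,70,-100,0,0,-1.571,40],[-1.4,70,-100,0,0,-1.571,40],[-1.4,70,-100,0,0,-1.571,40]]]' 
python3 - <<'E'
from lid import *
lid(.05,.12,np.array([.59,-.048])); print(s["q"].round(2))
plan((591,-47.3,57,-14))
for n in ("scene","top"):
    p,W=cloud(n); hh,sa,v=cv2.split(cv2.cvtColor(p,cv2.COLOR_BGR2HSV)); red=((hh<8)|(hh>172))&(sa>100)&near(W,(.59,-.048),.05)&(W[...,2]>.07)
    if red.sum()>5: print(n,red.sum(),W[red].mean(0).round(4),pca(W[red]),W[red].max(0).round(3))
cv2.imwrite("pics/n1.png",cv2.resize(cv2.hconcat([grab_frame("scene")[0][180:290,245:355],p[130:240,290:400]]),(800,400)))
E
```

```text
t: 35.48
eef_pos: [0.5911, -0.0473, 0.1501]
ee_rot: [3.142, 0.0, -0.247]
force: [0.1, -0.1, -0.0]
width: 0.04
gripper_force: 0.0
[ 0.5911 -0.0473  0.1501] -14.1 0.03995061134441125
top 1891 plane slope deg [ 0.5  -0.04] z at C 0.0743 mean [ 0.534 -0.046  0.074]
  encl [571.8 -47.6] 102.9
  fins [(array([520. , -31.1]), array([47.9, 11.7]), 75.7, np.float64(105.0), np.int32(93))]
scene 2974 plane slope deg [ 0.06 -0.1 ] z at C 0.0749 mean [ 0.604 -0.048  0.075]
  encl [591.4 -46.1] 108.7
  fins [(array([523.2, -29. ]), array([41.3, 14. ]), 79.1, np.float64(97.6), np.int32(99)), (array([662.5, -63.2]), array([41.6, 12.4]), 72.6, np.float64(100.8), np.int32(130))]
[ 0.25  0.26 -0.24 -0.   -1.07  1.07]
(591, -47.3, 57, -14) shift [-0.1  0.  93.1] turn -0.001
scene 32 [ 0.6053 -0.047   0.1173] 11.9 [ 0.628 -0.015  0.594]
top 18 [ 0.5613 -0.0403  0.2438] 164.2 [ 0.574 -0.03   0.599]
```

View pics/n1.png

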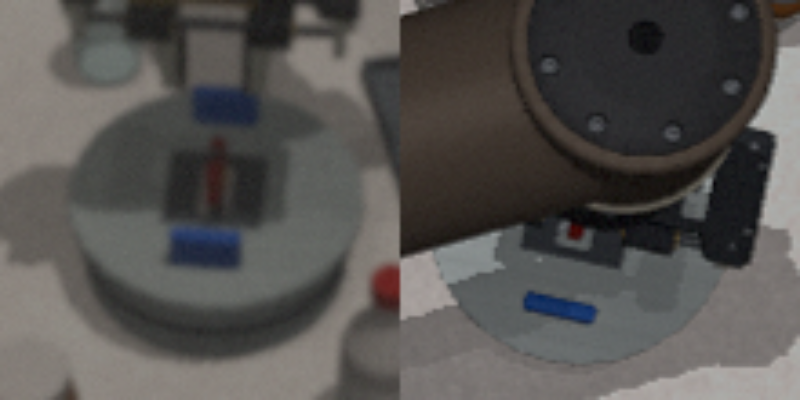

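The lid lies flat with the nut standing in the slot at (213,180). Now I'll grip the nut.

```bash
python3 -m jog '[[[0,0,40,0,0,0,40],[0,0,75,0,0,0,40],[0,0,88,0,0,0,40],[0,0,93,0,0,0,40],[0,0,93,0,0,0,40],[0,0,93,0,0,0,2],[0,0,93,0,0,0,2],[0,0,93,0,0,0,2],[0,0,93,0,0,0,2],[0,0,93,0,0,0,2],[0,0,93,0,0,0,2]]]' 25
```

```text
t: 37.1
eef_pos: [0.5914, -0.0471, 0.0575]
ee_rot: [-3.141, -0.001, -0.244]
force: [0.0, 2.0, 3.9]
width: 0.0132
gripper_force: 25.0
```

```bash
python3 -m jog '[[[0,0,0,0,0,0.1,2],[0,0,0.2,0,0,0.28,2],[0,0,0.3,0,0,0.46,2],[0,0,0.4,0,0,0.64,2],[0,0,0.5,0,0,0.82,2],[0,0,0.6,0,0,1.0,2],[0,0,0.7,0,0,1.18,2],[0,0,0.8,0,0,1.36,2],[0,0,1,0,0,1.54,2],[0,0,1.1,0,0,1.72,2],[0,0,1.2,0,0,1.9,2],[0,0,1.3,0,0,2.08,2],[0,0,1.4,0,0,2.26,2],[0,0,1.5,0,0,2.44,2],[0,0,1.7,0,0,2.62,2],[0,0,1.8,0,0,2.8,2],[0,0,1.9,0,0,2.95,2],[0,0,2,0,0,3.1,2],[0,0,2,0,0,3.1,2]]]' 25
python3 - <<'E'
from h import *
s=arm.get_state(); print(s["moment"].round(2),s["q"].round(2),s["width"])
p,W=cloud("scene")
cv2.imwrite("pics/n2.png",cv2.resize(p[190:270,265:345],(480,480),interpolation=cv2.INTER_CUBIC))
E
```

```text
t: 39.48
eef_pos: [0.5874, -0.0465, 0.0552]
ee_rot: [-3.141, -0.006, 2.937]
force: [-13.7, 9.0, 15.2]
width: 0.0138
gripper_force: 25.0
[3.39 5.17 0.05] [ 0.25  0.35 -0.35 -0.   -0.87 -2.02] 0.013754241460575493
```

View pics/n2.png

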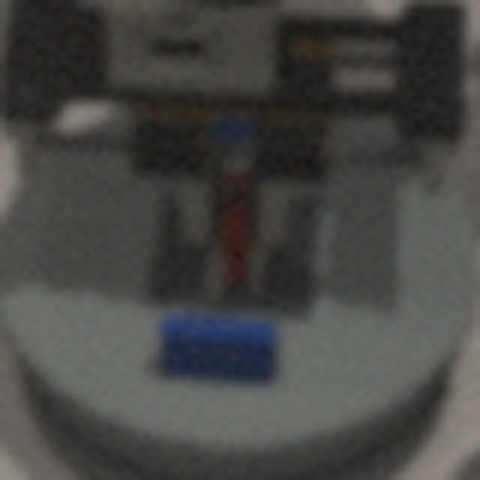

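```bash
python3 -m jog '[[[0,0,0,0,0,0,56],[0,0,0,0,0,0,56],[2.2,0,0,0,0,0,56],[2.2,0,0,0,0,0,56]]]'
python3 -m jog '[[[0,0,0,0,0,-0.18,56],[0,0,0,0,0,-0.36,56],[0,0,0,0,0,-0.54,56],[0,0,0,0,0,-0.72,56],[0,0,0,0,0,-0.9,56],[0,0,0,0,0,-1.08,56],[0,0,0,0,0,-1.26,56],[0,0,0,0,0,-1.44,56],[0,0,0,0,0,-1.62,56],[0,0,0,0,0,-1.8,56],[0,0,0,0,0,-1.98,56],[0,0,0,0,0,-2.16,56],[0,0,0,0,0,-2.34,56],[0,0,0,0,0,-2.52,56],[0,0,0,0,0,-2.7,56],[0,0,0,0,0,-2.88,56],[0,0,0,0,0,-3.06,56],[0,0,0,0,0,-3.1,56],[0,0,0,0,0,-3.1,56]]]'
python3 - <<'E'
from lid import *
print(s["force"].round(1),s["q"].round(2))
lid(.05,.12,np.array([.59,-.048]))
p,W=cloud("scene")
cv2.imwrite("pics/n3.png",cv2.resize(p[190:270,265:345],(480,480),interpolation=cv2.INTER_CUBIC))
E
```

```text
t: 40.02
eef_pos: [0.5887, -0.047, 0.0549]
ee_rot: [-3.141, -0.0, 2.939]
force: [0.2, -0.0, -0.7]
width: 0.0479
gripper_force: 0.0
t: 42.4
eef_pos: [0.5889, -0.0469, 0.0551]
ee_rot: [3.142, 0.0, -0.244]
force: [0.4, 0.5, 0.3]
width: 0.0561
gripper_force: 0.0
[ 0.5889 -0.0469  0.0551] -14.0 0.05609378847727006
[0.4 0.5 0.3] [ 0.25  0.35 -0.36  0.   -0.87  1.08]
top 1490 plane slope deg [ 0.66 -0.12] z at C 0.0744 mean [ 0.525 -0.045  0.074]
  encl [542.4 -45.5] 95.5
  fins [(array([519.8, -31.1]), array([48., 12.]), 75.5, np.float64(105.0), np.int32(97))]
scene 2239 plane slope deg [-0.59  0.05] z at C 0.0756 mean [ 0.622 -0.051  0.075]
  encl [593.2 -46. ] 107.6
  fins [(array([662.1, -62.9]), array([40.9, 11.6]), 76.5, np.float64(101.4), np.int32(122))]
```

View pics/n3.png

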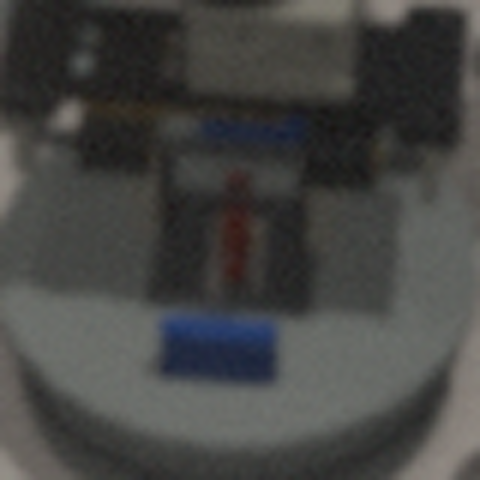

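The nut stayed put while the fingers went back. Second stroke.

```bash
python3 -m jog '[[[0,0,2,0,0,0,2],[0,0,2,0,0,0,2],[0,0,2,0,0,0,2],[0,0,2,0,0,0,2],[0,0,2,0,0,0,2],[0,0,2,0,0,0,2],[0,0,2,0,0,0,2],[0,0,2,0,0,0,2]]]' 25
python3 -m jog '[[[0,0,0,0,0,0.1,2],[0,0,0.2,0,0,0.28,2],[0,0,0.3,0,0,0.46,2],[0,0,0.4,0,0,0.64,2],[0,0,0.5,0,0,0.82,2],[0,0,0.6,0,0,1.0,2],[0,0,0.7,0,0,1.18,2],[0,0,0.8,0,0,1.36,2],[0,0,1,0,0,1.54,2],[0,0,1.1,0,0,1.72,2],[0,0,1.2,0,0,1.9,2],[0,0,1.3,0,0,2.08,2],[0,0,1.4,0,0,2.26,2],[0,0,1.5,0,0,2.44,2],[0,0,1.7,0,0,2.62,2],[0,0,1.8,0,0,2.8,2],[0,0,1.9,0,0,2.95,2],[0,0,2,0,0,3.1,2],[0,0,2,0,0,3.1,2]]]' 25
python3 -m jog '[[[0,0,0,0,0,0,56],[0,0,0,0,0,0,56],[0,0,0,0,0,0,56],[0,0,0,0,0,0,56]]]'
```

```text
t: 43.55
eef_pos: [0.589, -0.0466, 0.0532]
ee_rot: [-3.141, -0.0, -0.244]
force: [0.5, 2.4, 0.0]
width: 0.014
gripper_force: 25.0
t: 45.92
eef_pos: [0.589, -0.0466, 0.0512]
ee_rot: [3.141, 0.0, 2.941]
force: [-0.2, 2.0, 0.9]
width: 0.0141
gripper_force: 25.0
t: 46.42
eef_pos: [0.5889, -0.047, 0.0511]
ee_rot: [-3.141, -0.0, 2.94]
force: [-0.7, -0.4, -0.7]
width: 0.0486
gripper_force: 0.0
```

```bash
python3 -m jog '[[[0,0,0,0,0,-0.18,56],[0,0,0,0,0,-0.36,56],[0,0,0,0,0,-0.54,56],[0,0,0,0,0,-0.72,56],[0,0,0,0,0,-0.9,56],[0,0,0,0,0,-1.08,56],[0,0,0,0,0,-1.26,56],[0,0,0,0,0,-1.44,56],[0,0,0,0,0,-1.62,56],[0,0,0,0,0,-1.8,56],[0,0,0,0,0,-1.98,56],[0,0,0,0,0,-2.16,56],[0,0,0,0,0,-2.34,56],[0,0,0,0,0,-2.52,56],[0,0,0,0,0,-2.7,56],[0,0,0,0,0,-2.88,56],[0,0,0,0,0,-3.06,56],[0,0,0,0,0,-3.1,56],[0,0,0,0,0,-3.1,56]]]'
python3 -m jog '[[[0,0,0,0,0,0,2],[0,0,0,0,0,0,2],[0,0,0,0,0,0,2],[0,0,0,0,0,0,2],[0,0,0,0,0,0,2],[0,0,0,0,0,0,2],[0,0,0,0,0,0,2],[0,0,0,0,0,0,2]]]' 30
python3 -m jog '[[[0,0,0,0,0,0.1,2],[0,0,0.2,0,0,0.28,2],[0,0,0.3,0,0,0.46,2],[0,0,0.4,0,0,0.64,2],[0,0,0.5,0,0,0.82,2],[0,0,0.6,0,0,1.0,2],[0,0,0.6,0,0,1.0,2]]]'
python3 -c "
from h import *
s=arm.get_state();print(s['moment'].round(3),s['force'].round(1),s['joint_efforts'].round(2)[5],s['q'][5],s['width'])"
```

```text
t: 48.8
eef_pos: [0.5889, -0.0469, 0.0511]
ee_rot: [3.141, 0.0, -0.244]
force: [-0.1, -0.4, -1.4]
width: 0.0558
gripper_force: 0.0
t: 49.8
eef_pos: [0.589, -0.0466, 0.0512]
ee_rot: [-3.141, -0.0, -0.244]
force: [0.9, 2.8, 0.7]
width: 0.0138
gripper_force: 30.0
t: 50.68
eef_pos: [0.589, -0.0467, 0.0506]
ee_rot: [-3.141, 0.0, -1.243]
force: [0.1, 2.7, -0.2]
width: 0.0137
gripper_force: 30.0
[ 1.084  0.107 -0.032] [ 0.1  2.7 -0.2] -1.57 0.07689267323738143 0.013663986196303133
```

```bash
R="from station import arm
s=arm.get_state();print('M',s['moment'].round(2),s['joint_efforts'].round(2)[5],round(s['q'][5],3),round(s['width'],4))"
python3 -m jog '[[[0,0,0.1,0,0,0.15,2],[0,0,0.1,0,0,0.3,2],[0,0,0.1,0,0,0.3,2]]]' 40|tail -4; python3 -c "$R"
python3 -m jog '[[[0,0,0.1,0,0,0.1,2],[0,0,0.1,0,0,0.2,2],[0,0,0.1,0,0,0.2,2]]]' |tail -4; python3 -c "$R"
python3 -m jog '[[[0,0,0.1,0,0,0.1,2],[0,0,0.1,0,0,0.2,2],[0,0,0.1,0,0,0.2,2]]]' |tail -4; python3 -c "$R"
```

```text
ee_rot: [-3.141, 0.0, -1.539]
force: [0.3, 3.4, -0.3]
width: 0.0135
gripper_force: 40.0
M [ 1.27  0.04 -0.04] -1.24 -0.22 0.0135
ee_rot: [-3.141, 0.0, -1.738]
force: [0.9, 4.0, -0.4]
width: 0.0133
gripper_force: 40.0
M [1.46 0.06 0.07] -0.85 -0.419 0.0133
ee_rot: [-3.141, 0.0, -1.938]
force: [0.8, 3.9, 0.3]
width: 0.0134
gripper_force: 40.0
M [1.68 0.2  0.11] -0.91 -0.619 0.0134
```

```bash
R="from station import arm
s=arm.get_state();print('M',s['moment'].round(2),s['joint_efforts'].round(2)[5],round(s['q'][5],3),round(s['width'],4))"
python3 -m jog '[[[0,0,0.1,0,0,0.1,2],[0,0,0.1,0,0,0.1,2]]]' 50|tail -4; python3 -c "$R"
python3 -m jog '[[[0,0,0.1,0,0,0.1,2],[0,0,0.1,0,0,0.1,2]]]' |tail -4; python3 -c "$R"
python3 -m jog '[[[0,0,0.1,0,0,0.1,2],[0,0,0.1,0,0,0.1,2]]]' |tail -4; python3 -c "$R"
```

```text
ee_rot: [-3.141, 0.0, -2.039]
force: [-1.1, 4.8, 2.0]
width: 0.0133
gripper_force: 50.0
M [1.84 0.32 0.15] -0.9 -0.719 0.0133
ee_rot: [-3.141, 0.0, -2.139]
force: [-1.1, 4.2, 1.4]
width: 0.0128
gripper_force: 50.0
M [1.97 0.43 0.17] -0.8 -0.82 0.0128
ee_rot: [-3.141, 0.0, -2.239]
force: [-0.9, 4.9, 1.8]
width: 0.0133
gripper_force: 50.1
M [1.94 0.5  0.16] -0.83 -0.92 0.0133
```

```bash
python3 -m jog '[[[0,0,0,0,0,0,40],[0,0,0,0,0,0,40],[0,0,0,0,0,0,40],[0,0,-50,0,0,0,40],[0,0,-100,0,0,0,40],[0,0,-150,0,0,0,40],[60,-8,-150,0,0,0,40],[120,-16,-150,0,0,0,40],[180,-24,-150,0,0,0,40],[240,-30,-150,0,0,0,40],[289,-36,-150,0,0,0,40],[289,-36,-150,0,0,0,40]]]'
python3 - <<'E'
from lid import *
lid(.05,.12,np.array([.59,-.048]))
for n in ("scene","top"):
    p,W=cloud(n); hh,sa,v=cv2.split(cv2.cvtColor(p,cv2.COLOR_BGR2HSV)); red=((hh<8)|(hh>172))&(sa>100)&near(W,(.59,-.048),.05)&(W[...,2]>.07)&(W[...,2]<.13)
    m=near(W,(.59,-.048),.035)&(W[...,2]>.09)&(W[...,2]<.13)
    print(n,red.sum(),W[red].mean(0).round(4),pca(W[red]),"h",m.sum(),pca(W[m]),cv2.minAreaRect((W[m][:,:2]*1000).astype(np.float32)),np.percentile(W[m][:,2],[50,90]))
cv2.imwrite("pics/f1.png",cv2.resize(cv2.hconcat([grab_frame("scene")[0][170:290,240:360],p[130:250,280:400]]),(800,400)))
E
```

```text
t: 54.05
eef_pos: [0.4348, -0.2976, 0.2]
ee_rot: [3.141, -0.0, -2.247]
force: [0.6, 0.0, -0.7]
width: 0.04
gripper_force: 0.0
[ 0.4348 -0.2976  0.2   ] -128.8 0.039984318903154674
top 3936 plane slope deg [-0.   -0.17] z at C 0.0739 mean [ 0.596 -0.034  0.074]
  encl [590.  -48.9] 108.8
  fins [(array([659. , -65.7]), array([48.3, 12.6]), 76.5, np.float64(103.7), np.int32(120)), (array([519.6, -31.2]), array([48.2, 11.5]), 76.1, np.float64(104.9), np.int32(95))]
scene 2765 plane slope deg [-0.15 -0.08] z at C 0.0752 mean [ 0.607 -0.049  0.075]
  encl [593.3 -46.1] 108.5
  fins [(array([524.9, -29.5]), array([41.7, 10.4]), 72.1, np.float64(104.0), np.int32(61)), (array([663.4, -63.4]), array([41.5, 11.6]), 75.4, np.float64(103.5), np.int32(91))]
scene 73 [ 0.5946 -0.0433  0.0987] 64.2 h 103 60.6 ((590.1408081054688, -47.02921676635742), (44.84516143798828, 13.078648567199707), 59.3516845703125) [0.10220176 0.10870503]
top 76 [ 0.5888 -0.0478  0.1009] 59.9 h 79 61.6 ((588.9169921875, -49.18018341064453), (44.58136749267578, 9.833276748657227), 62.37797546386719) [0.10430027 0.10948775]
```

View pics/f1.png

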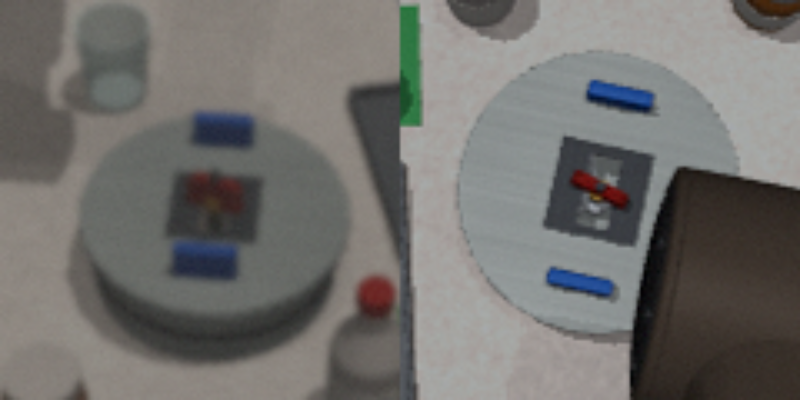

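The lid is home (73.9 mm, flat) and the nut bar lies at ≈61.5° (top view (600,188)). That means it lagged the fingers by 10° and stands near 8.44 rad. I'll regrip aligned to the bar and add about 0.25 rad.

```bash
python3 - <<'E'
from h import *
plan((589,-46.8,200,-118.4),(589,-46.8,51,-118.4))
E
```

```text
(589, -46.8, 200, -118.4) shift [-2.883e+02  3.560e+01 -1.000e-01] turn -0.176
(589, -46.8, 51, -118.4) shift [  0.   0. 149.] turn 0.0
```

```bash
R="from station import arm
s=arm.get_state();print('M',s['moment'].round(2),s['joint_efforts'].round(2)[5],round(s['q'][5],3),round(s['width'],4))"
python3 -m jog '[[[-60,8,0,0,0,-0.1,40],[-120,15,0,0,0,-0.176,40],[-180,22,0,0,0,-0.176,40],[-240,30,0,0,0,-0.176,40],[-288,36,0,0,0,-0.176,40],[-288,36,0,0,0,-0.176,40],[-288,36,0,0,0,-0.176,40],[-288,36,50,0,0,-0.176,40],[-288,36,100,0,0,-0.176,40],[-288,36,140,0,0,-0.176,40],[-288,36,149,0,0,-0.176,40],[-288,36,149,0,0,-0.176,40],[-288,36,149,0,0,-0.176,2],[-288,36,149,0,0,-0.176,2],[-288,36,149,0,0,-0.176,2],[-288,36,149,0,0,-0.176,2],[-288,36,149,0,0,-0.176,2],[-288,36,149,0,0,-0.176,2]]]' 40; python3 -c "$R"
python3 -m jog '[[[0,0,0,0,0,0.08,2],[0,0,0,0,0,0.15,2],[0,0,0,0,0,0.15,2]]]' 50|tail -4; python3 -c "$R"
python3 -m jog '[[[0,0,0,0,0,0.08,2],[0,0,0,0,0,0.12,2],[0,0,0,0,0,0.12,2]]]' |tail -4; python3 -c "$R"
```

```text
t: 56.55
eef_pos: [0.5887, -0.0474, 0.0518]
ee_rot: [-3.141, 0.001, -2.067]
force: [-2.3, 1.3, 5.7]
width: 0.0127
gripper_force: 40.0
M [0.6  0.83 0.02] 0.03 -0.747 0.0127
ee_rot: [-3.141, 0.001, -2.218]
force: [-2.0, 2.1, 6.5]
width: 0.012
gripper_force: 50.0
M [0.87 1.04 0.26] -0.74 -0.898 0.012
ee_rot: [-3.141, 0.001, -2.337]
force: [-2.2, 2.4, 5.8]
width: 0.0124
gripper_force: 50.0
M [0.92 1.15 0.34] -0.61 -1.017 0.0124
```

```bash
python3 -m jog '[[[0,0,0,0,0,0,40],[0,0,0,0,0,0,40],[0,0,0,0,0,0,40],[0,0,-50,0,0,0,40],[0,0,-100,0,0,0,40],[0,0,-150,0,0,0,40],[60,-8,-150,0,0,0,40],[120,-16,-150,0,0,0,40],[180,-24,-150,0,0,0,40],[240,-30,-150,0,0,0,40],[289,-36,-150,0,0,0,40],[289,-36,-150,0,0,0,40]]]'
python3 - <<'E'
from lid import *
lid(.05,.12,np.array([.59,-.048]))
for n in ("scene","top"):
    p,W=cloud(n)
    m=near(W,(.59,-.048),.035)&(W[...,2]>.09)&(W[...,2]<.13); print(n,pca(W[m]))
    if n=="top": print(blobs(W,.05,.08,(.51,.27),.19,100))
cv2.imwrite("pics/e1.png",cv2.resize(p[80:350,100:540],None,fx=1.5,fy=1.5))
E
```

```text
t: 58.8
eef_pos: [0.4116, -0.2826, 0.201]
ee_rot: [3.142, -0.0, -2.342]
force: [0.1, -0.1, -0.8]
width: 0.04
gripper_force: 0.0
[ 0.4116 -0.2826  0.201 ] -134.2 0.04003344930862263
top 4240 plane slope deg [-0.05 -0.1 ] z at C 0.074 mean [ 0.597 -0.043  0.074]
  encl [589.7 -49.4] 108.8
  fins [(array([659.5, -65.9]), array([48.4, 12.3]), 75.2, np.float64(104.6), np.int32(119)), (array([519.7, -31.3]), array([48.4, 11.7]), 75.6, np.float64(105.0), np.int32(96))]
scene 2755 plane slope deg [-0.12 -0.1 ] z at C 0.0751 mean [ 0.608 -0.049  0.075]
  encl [592.4 -46.5] 108.8
  fins [(array([524.4, -29.3]), array([40.8, 11.5]), 82.7, np.float64(103.6), np.int32(57)), (array([662.7, -63.1]), array([41.3, 12.2]), 74.9, np.float64(103.0), np.int32(106))]
scene 53.6
top 53.7
[(array([682.4, 320. ]), array([107.5,  47.5]), 83.0, np.float64(69.7), np.int32(569)), (array([556.2, 165.1]), array([61.4, 40.2]), 14.0, np.float64(64.7), np.int32(335)), (array([556. , 276.4]), array([41.7, 59.7]), 78.4, np.float64(64.2), np.int32(343)), (array([459.4, 274.2]), array([40.4, 61.6]), 69.2, np.float64(64.2), np.int32(355))]
```

View pics/e1.png

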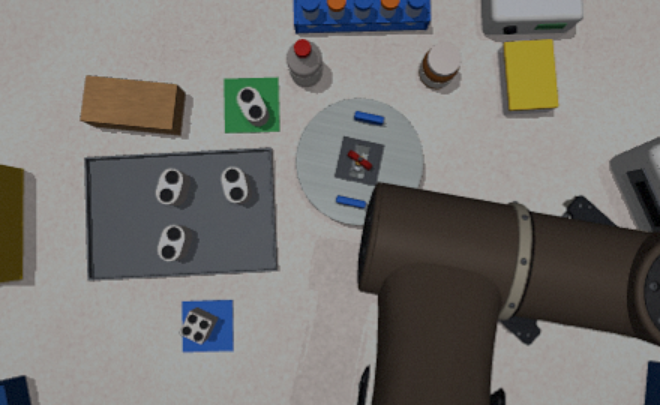

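The three ovals are still in the tray at (170,187), (234,184) and (171,243). The sample stands on its mat, the lid is home, and the nut is at about 8.57 rad, which is past snug and short of the stop. I'm handing in.

```bash
python3 -c "
from station import arm
print(arm.job_done())"
```

```text
the job is handed in; nothing more can be done
None
```

Job handed in: all three square inserts stand in the drum, the ovals are still in the tray, the lid is flat and home on the rim, and the wing nut is snug at about 8.6 rad (estimated from its bar angle).

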